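# Nip up the mist-pipe clamp with a flipped hex key

### The job

The clamp that holds the misting pipe on the potting bench has a slack, stiff cap screw. Take the L-shaped hex key out of the wooden block, turn it over so that its short arm stands fully home in the screw's socket without ramming it, then pull the long arm round clockwise (seen from above) until the screw comes up solid, stopping there so that it is not over-tightened. Leave the key standing in the screw, let go, and shift nothing else on the bench.

Things in the scene. Friction and masses are not known exactly. Their poses are not given: they have to be found in the camera images.
- key_mid (a point): Middle of the long arm of the dark steel L-shaped hex key (14 mm hexagon, long arm 150 mm, short arm 65 mm outside, about 0.26 kg), 72 mm from the elbow. Axes of the key: x along the short arm, elbow to tip; -z along the long arm, elbow to tip; two flats of each arm face +y and -y, so it is gripped 14 mm wide across y. It starts upright, long arm down, loose in the block's bore.
- key_elbow (a point): The key's elbow, where the centre lines of both arms meet; same axes as key_mid. The long arm's end lies 143 mm from here along -z, the short arm's end 58 mm along +x. At the start the elbow is 158 mm above the bench and the top 88 mm of the long arm stand clear of the block.
- key_short_tip (a point): Centre of the end face of the key's short arm, 58 mm from the elbow along +x; same axes as key_mid. Fully home it is about 14 to 15 mm below socket_mouth; let go, the key stays in the screw and its long arm droops by about 8 degrees.
- socket_mouth (a point): Centre of the mouth of the cap screw's hexagon socket: round steel head 29 mm across, 21 mm proud of a 46 mm high grey clamp on a 26 mm pipe; mouth 67 mm above the bench, axis vertical. Socket 14.8 mm across flats, 15 mm deep. Turns with the screw; flats face its x axis and every 60 degrees from it, so the key's flats (its y) must line up with one of these.
- clamp_screw (a joint): Turn of the screw, rad, growing clockwise seen from above (tightening). It starts between 0 and 0.35 and comes up solid at a hard stop somewhere between 1.0 and 1.3, to be felt. It is stiff all the way, 0.8 N m: some 7 N square to the long arm 115 mm from the elbow. At the stop up to 15 N there does no harm, over 20 N does. Key and socket have 0.1 to 0.2 rad of play. It stays where it is left.
- rack: Wooden tool block fixed to the bench, 90 x 70 x 70 mm, origin at the centre of its underside; the key stands in a round upright bore at its centre, 19 mm wide, 55 mm deep.
- pot: Bystander: terracotta pot, 84 mm across, 70 mm high, origin under its centre.
- soap: Bystander: clear plastic bottle, 60 mm across, 150 mm high, origin under its centre.
- cells: Bystander: black plastic cell tray, 140 x 100 x 45 mm, origin under its centre.
Things that resemble listed ones, but are neither listed nor needed, are in the scene too. There is more than one size of the part that bears key_mid; the job needs the larger.

How it is judged:
On the way, in this order (a step that is already met when the one before it is completed fails the run):
1. the short arm is home in the screw's socket, the long arm lying level (horizontal distance between key_short_tip and socket_mouth below 0.004 m and z of key_short_tip in the frame of socket_mouth below -0.01 m and angle between key_mid's own x axis and vertical above 2.9 rad), for 0.2 s.
2. the screw is turned up to its stop with the short arm still home (all of step 1 and value of joint clamp_screw above 1.03 rad), for 0.1 s.
At the end, for the whole second after the job is handed in: The screw is turned past 1.03 rad, at its stop; the key's short end is still home in the socket (tip at least 10 mm below the mouth and within 4 mm of its axis, short arm within about 14 degrees of plumb), the key is let go and at rest (all of step 2 and linear speed of key below 0.02 m/s); the robot touches nothing.
It fails at once if the key is rammed against the screw: over 35 N while its short end is not yet in the socket (z of key_short_tip in the frame of socket_mouth above -0.003 m and contact force between key and clamp_screw above 35 N).
It fails at once if the screw is over-tightened or the key wrenched: the key bears on the socket's walls with over 500 N in all, as it does at about 2.3 N m (contact force between key and clamp_screw above 500 N).
It fails at once if a bystander is shifted by more than 20 mm (distance of any of pot, soap, cells from where it was at the start of the episode above 0.02 m).
It also fails if it takes over 64 s, if anything falls off the work surface, if the arm or the gripper's body presses on something with over 40 N, if the wrist force passes 120 N, or if a joint passes its speed limit or range.

### The arm

A 6-joint arm with a two-finger parallel gripper is mounted at the origin on the work surface. World frame = base frame: x ahead of the robot, y to its left, z up, the work surface at z = 0. Lengths are in m, angles in rad, forces in N, time in s.
With the tool pointing down it reaches from about 0.4 to 0.825 m from the base axis. Payload 7 kg.
Tool frame: the origin (TCP) lies at the very end of the fingers, on their centre line; the grasp point (between the pads) lies 19 mm behind it; z points along the fingers, y is the line along which they close (so a half turn about z gives the same grasp; the last joint's range is limited). The gripper opens to 88 mm and grips with 3 to 60 N. Pads are 19 mm wide; open, the fingers measure 130 mm over their backs; the gripper's body (78 mm by 193 mm) begins 47 mm behind the grasp point.
Start: joints at [1.624, 0.359, 0.012, 0, -1.224, -0.288], TCP at [0.157, 0.656, 0.227] pointing down, gripper open.
Joint ranges: [-3.07, 3.07], [-1.43, 2.12], [-1.02, 1.25], [-3.03, 1.67], [-3.05, -0], [-3.03, 3.03]. Speed limits (rad/s): [2.39, 2.39, 3.01, 3.14, 3.14, 3.14].

### API

Orientations are given as [roll, pitch, yaw] about the fixed x, y, z axes, in that order (R = Rz(yaw) Ry(pitch) Rx(roll)).
In Python, from station import arm gives the robot as it stands. The module is installed in compiled form; this text tells all that it offers.
- The arm moves only by the shell command python3 -m crank 'ROWS' [FORCE]. ROWS is JSON, a list of rows, each an object of numbers: "dx", "dy", "dz": the shift along the world's x, y, z in m; "twist": the turn about the world's z in degrees; "grip": the opening, from -1 (shut) to 1 (fully open). A call has exactly 5 rows; each row is the pose to reach, as a shift and turn from the pose commanded when the call began; what a row does not reach only later rows make up. A row lasts 1/12 s, in which the tool goes at most 41.7 mm and 7.16 degrees, less where a joint would pass 70% of its speed; a pose out of reach is approached as far as the arm can. A call with a gripper value outside its range is refused whole. The fingers move at their own pace and stop on an object; FORCE is the grip in N (left out, the last holds). Time passes only in rows, so rows that repeat a pose let the fingers close, or fill a call up. It gives the time, the measured TCP pose, the force, the opening and the grip force at its end, in the units of the state.
- arm.get_state(): the state, without advancing time (a new reading comes with each control period).
- arm.grab_frame(name): name is "scene" or "top"; returns the picture (480x640x3 uint8, red, green, blue); there is no depth.
- arm.get_calibration(name): a dict with "fx", "fy", "cx", "cy" (pixels), "cam_to_world" (4x4, takes a point from camera to world coordinates). Camera axes: x right, y down, z forward; pixel columns grow to the right and rows downward; lengths in m; the calibration is good to about 2 mm. A picture is of the moment at which its call begins. get_calibration takes no time and is no camera call.
- arm.job_done(): hands the job in; it is judged then, once.
The state is a dict: "t": time; "q": joint angles; "qd": joint speeds; "joint_efforts": joint torques, N m; "eef_pos": TCP position; "ee_rot": TCP orientation; "force": force on the tool from outside, world axes, zero at the start; "moment": the same for the moment, N m; "width": finger opening in m; "gripper_force": force on a finger pad.
Only numpy, scipy, OpenCV 4.12 (cv2) and the standard library are available. Lean on these libraries where they do the work, as an engineer would, in place of code of your own. Each camera call takes 0.05 s, during which the arm holds its last target. There are 200 camera calls.

## Working session

There is one attempt and no reset: what is moved stays moved. The work goes in short steps, Python scripts to look and compute and a shell command to move; the robot and the scene stay as the last step left them, time stands still between calls to the robot, and variables do not carry over. Pictures are saved under pics/ and viewed, at most 10 in all, crops included, and the job is handed in when it is done.

```bash
mkdir -p pics; ls; python3 - <<'E'
from station import arm
import cv2,numpy as np
np.set_printoptions(precision=4,suppress=True)
for n in("scene","top"):
    f=arm.grab_frame(n); cv2.imwrite(f"pics/{n}0.png",f[:,:,::-1]); c=arm.get_calibration(n); print(n,c['fx'],c['fy'],c['cx'],c['cy']);print(np.array(c['cam_to_world']))
print(arm.get_state())
E
```

```text
pics
scene 477.56436327181854 477.56436327181854 322.2723291389715 240.16538985024027
[[-0.6799  0.5162 -0.5209  1.2271]
 [ 0.7332  0.4665 -0.4947  0.6135]
 [-0.0124 -0.7183 -0.6957  0.9764]
 [ 0.      0.      0.      1.    ]]
top 489.584773578469 489.584773578469 321.03753886476574 237.78810722057918
[[-0.0033 -0.9825  0.1865  0.3905]
 [-0.9999  0.0013 -0.011   0.0216]
 [ 0.0106 -0.1865 -0.9824  1.079 ]
 [ 0.      0.      0.      1.    ]]
{'t': 0.1, 'q': array([ 1.6241,  0.3593,  0.0112, -0.0003, -1.2241, -0.2881]), 'qd': array([-0.0002, -0.0034,  0.001 ,  0.0013,  0.0013,  0.0004]), 'joint_efforts': array([ -0.0011, -58.4159,  29.3752,   7.0156,   0.0102,  -0.    ]), 'eef_pos': array([0.157 , 0.6561, 0.2257]), 'ee_rot': array([ 3.1401, -0.0002, -0.2349]), 'force': array([ 1.2762,  0.5924, -0.1745]), 'moment': array([ 0.0086,  0.038 , -0.0144]), 'gripper_force': 0.0, 'width': 0.0876788422678309}
```

View pics/scene0.png

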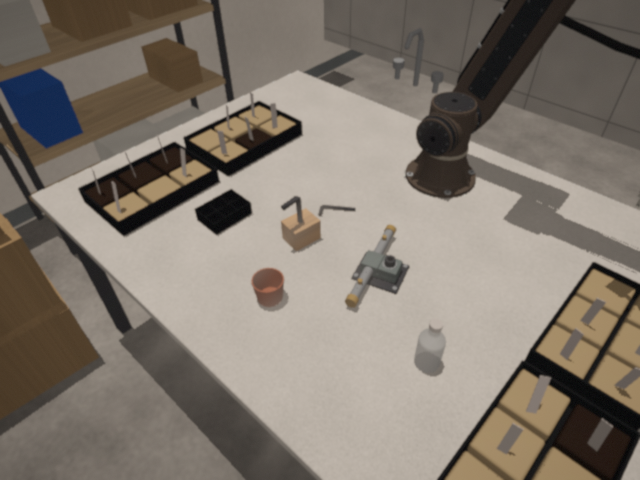

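View pics/top0.png

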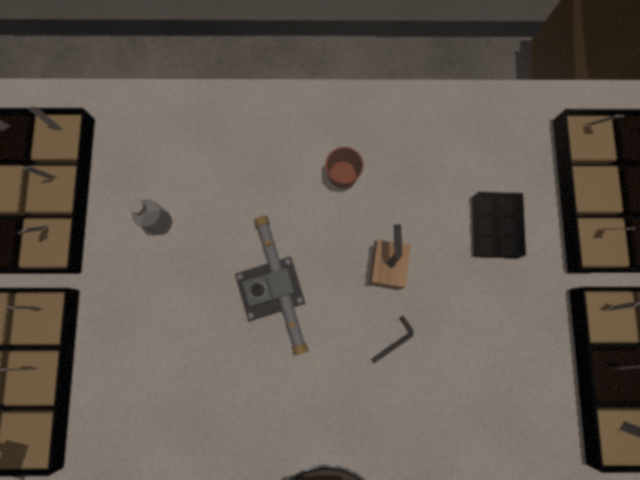

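Scene: the upright key stands in the block at (297,205) scene and (395,250) top. The clamp screw is at (390,262) scene and (258,289) top. What could be mistaken for the key: the upright key in the block (top 395,250), and the smaller key lying flat (top 393,340). The labels in the seed trays are not keys. I choose the one in the block and check it in close crops.

```bash
cat > h.py <<'E'
from station import arm
import cv2,numpy as np
np.set_printoptions(precision=4,suppress=True)
def ray(n,uv,z):
    c=arm.get_calibration(n);T=np.array(c['cam_to_world'])
    d=T[:3,:3]@np.array([(uv[0]-c['cx'])/c['fx'],(uv[1]-c['cy'])/c['fy'],1.]);o=T[:3,3]
    return o+d*(z-o[2])/d[2]
def proj(n,p):
    c=arm.get_calibration(n);T=np.array(c['cam_to_world'])
    q=T[:3,:3].T@(np.array(p)-T[:3,3]);return np.array([c['cx']+c['fx']*q[0]/q[2],c['cy']+c['fy']*q[1]/q[2]])
def crop(img,x,y,w,h,s):
    return cv2.resize(img[y:y+h,x:x+w],None,fx=s,fy=s,interpolation=cv2.INTER_CUBIC)
E
python3 - <<'E'
from h import *
t=cv2.imread('pics/top0.png');s=cv2.imread('pics/scene0.png')
a=np.hstack([crop(s,265,180,80,60,5),crop(t,355,215,80,60,5)])
b=np.hstack([crop(s,350,235,80,60,5),crop(t,225,255,80,60,5)])
m=np.clip(np.vstack([a,b]).astype(float)*1.6,0,255).astype(np.uint8)
cv2.imwrite('pics/crop1.png',m)
E
```

```text
(no output)
```

View pics/crop1.png

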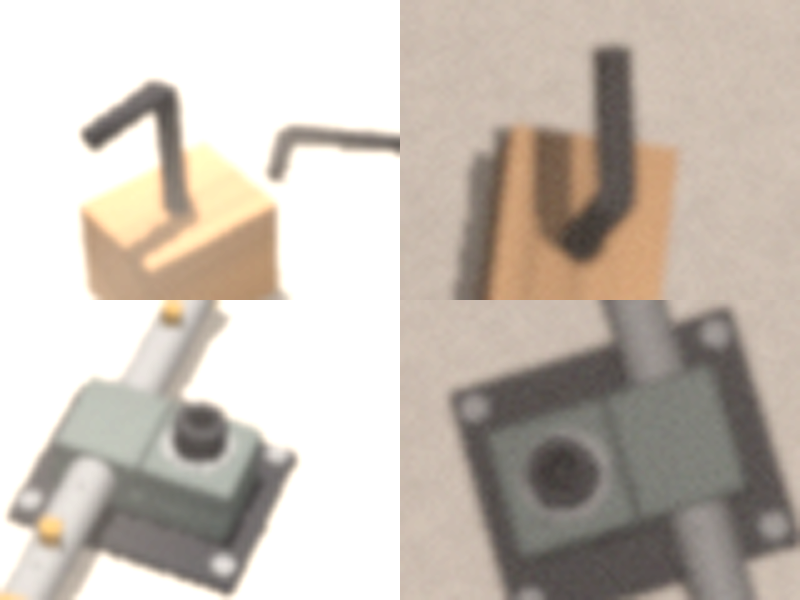

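The crop confirms it: the larger key is in the block, with its elbow at about (398.6,254.6) top and (298,198) scene. Its short-arm tip is at (397.4,225) top. The screw head's top is at about (257.6,289.4) top and (390.6,258) scene.

```bash
python3 - <<'E'
from h import *
for n,e,t,s in(("top",(398.6,254.6),(397.4,226.5),(257.6,289.4)),("scene",(298,198.5),(284,207),(390.6,258))):
    E=ray(n,e,.158);T=ray(n,t,.158);S=ray(n,s,.067);print(n,E,T,S,'len',np.linalg.norm(T-E),'yaw',np.degrees(np.arctan2(*(T-E)[1::-1])))
# block top corners (top view) and pipe ends, bystanders
for nm,uv,z in(("blkTL",(377,241),.07),("blkTR",(410,245),.07),("blkBL",(373,284),.07),("pipe1",(262,219),.03),("pipe2",(300,350),.03),("soap",(147,213),.1),("pot",(344,165),.07)):
    print(nm,ray("top",uv,z))
# shadowless refinement: circle of head, dark blob moments
t=cv2.imread('pics/top0.png')
g=cv2.cvtColor(t,cv2.COLOR_BGR2GRAY)[278:301,246:270]
m=(g<np.percentile(g,25)).astype(np.uint8);M=cv2.moments(m,True);print(246+M['m10']/M['m00'],278+M['m01']/M['m00'],M['m00'])
E
```

```text
top [ 0.5326 -0.1365  0.158 ] [ 0.5873 -0.136   0.158 ] [0.4746 0.1413 0.067 ] len 0.05475100625068056 yaw 0.5372427716141612
scene [ 0.5394 -0.1277  0.158 ] [ 0.5896 -0.1301  0.158 ] [0.4751 0.1459 0.067 ] len 0.0502688554014464 yaw -2.8077248571725857
blkTL [ 0.5751 -0.1071  0.07  ]
blkTR [ 0.5664 -0.1762  0.07  ]
blkBL [ 0.4849 -0.0966  0.07  ]
pipe1 [0.6318 0.1392 0.03  ]
pipe2 [0.3511 0.0546 0.03  ]
soap [0.6285 0.3668 0.1   ]
pot [ 0.742  -0.0399  0.07  ]
256.34814814814814 289.1777777777778 135.0
```

```bash
python3 -m crank '[{"dx":0.025,"dy":-0.033},{"dx":0.05,"dy":-0.066},{"dx":0.075,"dy":-0.099},{"dx":0.1,"dy":-0.132},{"dx":0.125,"dy":-0.165}]'
python3 -m crank '[{"dx":0.024,"dy":-0.034},{"dx":0.048,"dy":-0.068},{"dx":0.072,"dy":-0.102},{"dx":0.096,"dy":-0.136},{"dx":0.12,"dy":-0.17}]'
python3 -m crank '[{"dx":0.014,"dy":-0.039},{"dx":0.028,"dy":-0.078},{"dx":0.042,"dy":-0.117},{"dx":0.056,"dy":-0.156},{"dx":0.07,"dy":-0.195}]'
python3 -m crank '[{"dx":0.008,"dy":-0.04},{"dx":0.016,"dy":-0.08},{"dx":0.024,"dy":-0.12},{"dx":0.032,"dy":-0.16},{"dx":0.04,"dy":-0.2}]'
python3 -m crank '[{"dx":0.01,"dy":-0.03,"twist":6},{"dx":0.019,"dy":-0.06,"twist":12.5},{"dx":0.019,"dy":-0.06,"twist":12.5},{"dx":0.019,"dy":-0.06,"twist":12.5},{"dx":0.019,"dy":-0.06,"twist":12.5}]'
cat > snap.py <<'E'
import sys
from h import *
# snap.py name  scene:x,y,w,h top:x,y,w,h scale [n]
def main(name,sc,tc,s,n=1):
    out=[]
    for nm,b in(("scene",sc),("top",tc)):
        if b is None: continue
        f=np.mean([arm.grab_frame(nm)[:,:,::-1].astype(float) for _ in range(n)],0)
        np.save(f'pics/{name}_{nm}.npy',f)
        out.append(crop(f,*b,s))
    cv2.imwrite(f'pics/{name}.png',np.clip(np.hstack(out)*1.6,0,255).astype(np.uint8))
    q=arm.get_state();print(q['t'],q['eef_pos'],np.degrees(q['ee_rot']),q['force'],q['width'])
E
python3 - <<'E'
from snap import main
main('a',(220,120,130,140),(330,170,130,140),3)
E
```

```text
0.2 [0.157  0.6562 0.226 ] [179.9415  -0.0076 -13.4566] [-0.2524 -1.4307  0.8347] 0.08749088226398022invalid input at $[0]: expected keys dx, dy, dz, twist, grip
invalid input at $[0]: expected keys dx, dy, dz, twist, grip
invalid input at $[0]: expected keys dx, dy, dz, twist, grip
invalid input at $[0]: expected keys dx, dy, dz, twist, grip
invalid input at $[0]: expected keys dx, dy, dz, twist, grip
```

View pics/a.png

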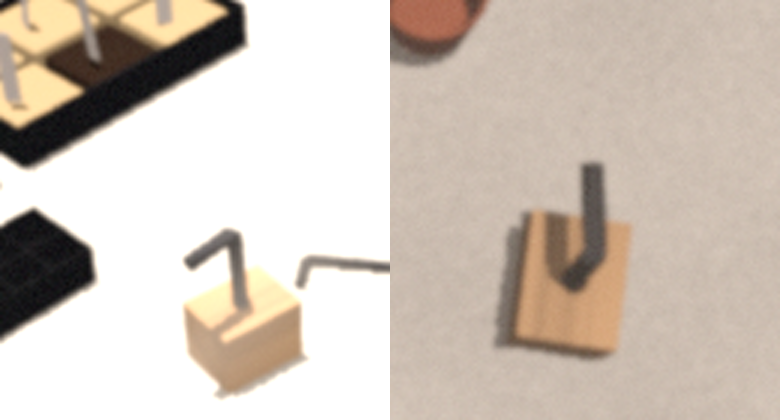

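The arm did not move, because every row needs all five keys. The key stands unchanged in the block.

```bash
python3 -m crank '[{"dx":0.025,"dy":-0.033,"dz":0,"twist":0,"grip":1},{"dx":0.05,"dy":-0.066,"dz":0,"twist":0,"grip":1},{"dx":0.075,"dy":-0.099,"dz":0,"twist":0,"grip":1},{"dx":0.1,"dy":-0.132,"dz":0,"twist":0,"grip":1},{"dx":0.125,"dy":-0.165,"dz":0,"twist":0,"grip":1}]'
python3 -m crank '[{"dx":0.024,"dy":-0.034,"dz":0,"twist":0,"grip":1},{"dx":0.048,"dy":-0.068,"dz":0,"twist":0,"grip":1},{"dx":0.072,"dy":-0.102,"dz":0,"twist":0,"grip":1},{"dx":0.096,"dy":-0.136,"dz":0,"twist":0,"grip":1},{"dx":0.12,"dy":-0.17,"dz":0,"twist":0,"grip":1}]'
python3 -m crank '[{"dx":0.014,"dy":-0.039,"dz":0,"twist":0,"grip":1},{"dx":0.028,"dy":-0.078,"dz":0,"twist":0,"grip":1},{"dx":0.042,"dy":-0.117,"dz":0,"twist":0,"grip":1},{"dx":0.056,"dy":-0.156,"dz":0,"twist":0,"grip":1},{"dx":0.07,"dy":-0.195,"dz":0,"twist":0,"grip":1}]'
python3 -m crank '[{"dx":0.008,"dy":-0.04,"dz":0,"twist":0,"grip":1},{"dx":0.016,"dy":-0.08,"dz":0,"twist":0,"grip":1},{"dx":0.024,"dy":-0.12,"dz":0,"twist":0,"grip":1},{"dx":0.032,"dy":-0.16,"dz":0,"twist":0,"grip":1},{"dx":0.04,"dy":-0.2,"dz":0,"twist":0,"grip":1}]'
python3 -m crank '[{"dx":0.01,"dy":-0.03,"dz":0,"twist":6,"grip":1},{"dx":0.019,"dy":-0.06,"dz":0,"twist":12.5,"grip":1},{"dx":0.019,"dy":-0.06,"dz":0,"twist":12.5,"grip":1},{"dx":0.019,"dy":-0.06,"dz":0,"twist":12.5,"grip":1},{"dx":0.019,"dy":-0.06,"dz":0,"twist":12.5,"grip":1}]'
```

```text
t: 0.62
eef_pos: [0.2827, 0.4897, 0.2264]
ee_rot: [3.141, 0.0, -0.234]
force: [0.7, 1.3, 1.5]
width: 0.0875
gripper_force: 0.0
t: 1.03
eef_pos: [0.4027, 0.3196, 0.2268]
ee_rot: [-3.141, -0.0, -0.234]
force: [0.8, 1.0, 0.3]
width: 0.0878
gripper_force: 0.0
t: 1.45
eef_pos: [0.4722, 0.1245, 0.2268]
ee_rot: [-3.141, -0.0, -0.234]
force: [1.2, 1.1, -1.1]
width: 0.0879
gripper_force: 0.0
t: 1.87
eef_pos: [0.5119, -0.0756, 0.2268]
ee_rot: [-3.141, -0.0, -0.235]
force: [1.5, -0.1, -0.6]
width: 0.0875
gripper_force: 0.0
t: 2.28
eef_pos: [0.5307, -0.1336, 0.2263]
ee_rot: [-3.141, 0.001, -0.019]
force: [-0.5, 0.7, -0.4]
width: 0.0873
gripper_force: 0.0
```

```bash
python3 -m crank '[{"dx":0,"dy":0,"dz":-0.03,"twist":0,"grip":1},{"dx":0,"dy":0,"dz":-0.06,"twist":0,"grip":1},{"dx":0,"dy":0,"dz":-0.09,"twist":0,"grip":1},{"dx":0,"dy":0,"dz":-0.12,"twist":0,"grip":1},{"dx":0,"dy":0,"dz":-0.12,"twist":0,"grip":0}]' 25
python3 -m crank '[{"dx":0,"dy":0,"dz":0,"twist":0,"grip":-0.3},{"dx":0,"dy":0,"dz":0,"twist":0,"grip":-1},{"dx":0,"dy":0,"dz":0,"twist":0,"grip":-1},{"dx":0,"dy":0,"dz":0,"twist":0,"grip":-1},{"dx":0,"dy":0,"dz":0,"twist":0,"grip":-1}]'
python3 - <<'E'
from snap import main
main('b',(220,100,130,140),(330,160,130,140),3)
E
```

```text
t: 2.7
eef_pos: [0.5271, -0.1321, 0.1015]
ee_rot: [-3.141, 0.009, -0.017]
force: [-0.4, 0.3, -0.9]
width: 0.0844
gripper_force: 0.0
t: 3.12
eef_pos: [0.5319, -0.1334, 0.1081]
ee_rot: [-3.141, -0.003, -0.017]
force: [-0.3, 0.2, 0.5]
width: 0.0535
gripper_force: 0.0
3.2167 [ 0.5314 -0.1335  0.1074] [-179.9924   -0.0855   -0.9592] [-0.5702  0.2099  0.2556] 0.04504706812848483
```

View pics/b.png

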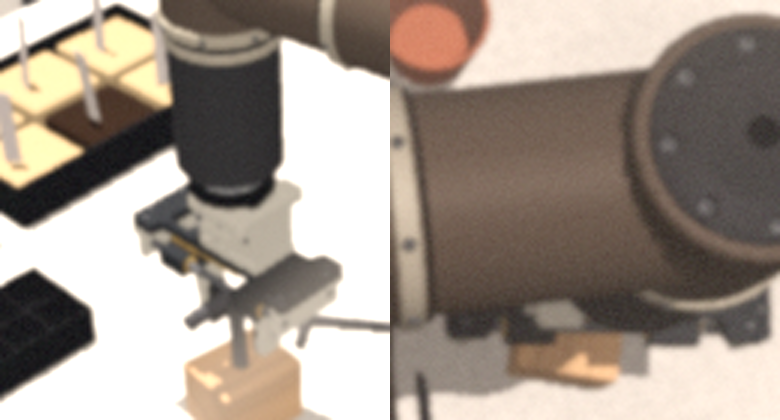

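The fingers straddle the upright arm under the elbow (scene crop 240,330) and are still closing.

```bash
python3 -m crank '[{"dx":0,"dy":0,"dz":0,"twist":0,"grip":-1},{"dx":0,"dy":0,"dz":0,"twist":0,"grip":-1},{"dx":0,"dy":0,"dz":0,"twist":0,"grip":-1},{"dx":0,"dy":0,"dz":0,"twist":0,"grip":-1},{"dx":0,"dy":0,"dz":0,"twist":0,"grip":-1}]'
python3 -m crank '[{"dx":0,"dy":0,"dz":0,"twist":0,"grip":-1},{"dx":0,"dy":0,"dz":0,"twist":0,"grip":-1},{"dx":0,"dy":0,"dz":0.01,"twist":0,"grip":-1},{"dx":0,"dy":0,"dz":0.02,"twist":0,"grip":-1},{"dx":0,"dy":0,"dz":0.03,"twist":0,"grip":-1}]'
```

```text
t: 3.63
eef_pos: [0.5307, -0.134, 0.1065]
ee_rot: [3.141, 0.001, -0.016]
force: [-3.6, -3.4, 2.6]
width: 0.014
gripper_force: 25.0
t: 4.05
eef_pos: [0.5309, -0.1335, 0.1373]
ee_rot: [-3.142, 0.001, -0.017]
force: [0.5, -2.3, -2.9]
width: 0.014
gripper_force: 25.0
```

```bash
python3 -m crank '[{"dx":0.003,"dy":0,"dz":0.004,"twist":0,"grip":-1},{"dx":0.01,"dy":0,"dz":0.004,"twist":0,"grip":-1},{"dx":0.017,"dy":0,"dz":0.004,"twist":0,"grip":-1},{"dx":0.024,"dy":0,"dz":0.003,"twist":0,"grip":-1},{"dx":0.03,"dy":0,"dz":0.002,"twist":0,"grip":-1}]' 8
python3 -m crank '[{"dx":0.007,"dy":0,"dz":0,"twist":0,"grip":-1},{"dx":0.014,"dy":0,"dz":0,"twist":0,"grip":-1},{"dx":0.021,"dy":0,"dz":0,"twist":0,"grip":-1},{"dx":0.028,"dy":0,"dz":0,"twist":0,"grip":-1},{"dx":0.035,"dy":0,"dz":0,"twist":0,"grip":-1}]'
python3 - <<'E'
from snap import main
main('c',(200,80,200,200),(330,160,200,200),2)
E
```

```text
t: 4.47
eef_pos: [0.5617, -0.1337, 0.1384]
ee_rot: [3.141, 0.001, -0.016]
force: [-4.7, -1.5, 2.6]
width: 0.0147
gripper_force: 8.0
t: 4.88
eef_pos: [0.5918, -0.1333, 0.1353]
ee_rot: [-3.141, 0.011, -0.018]
force: [-12.4, -0.4, -4.1]
width: 0.0154
gripper_force: 8.5
4.9833 [ 0.593  -0.1333  0.1353] [-179.9596    0.5342   -1.014 ] [-9.2768 -0.3348 -3.7254] 0.015458439384379097
```

View pics/c.png

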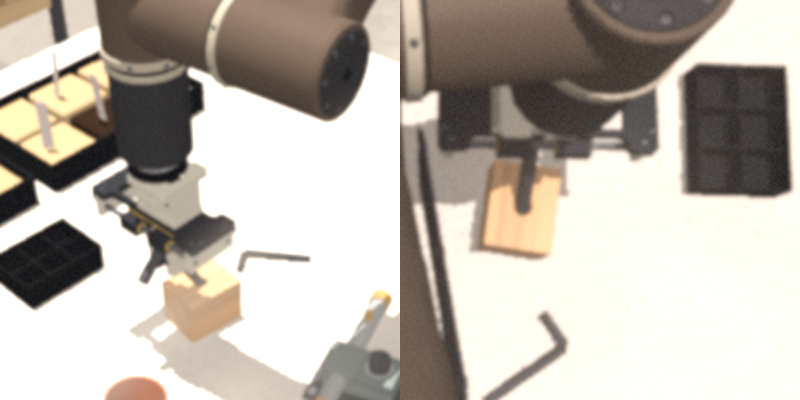

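The key has tilted about 40° the right way: the short arm points forward and down (scene 150,265), and the long tip is still at the bore. Next I lift it out, shift sideways off the bore, and lay the long arm flat on the block's top.

```bash
python3 -m crank '[{"dx":0,"dy":0,"dz":0,"twist":0,"grip":-1},{"dx":0.003,"dy":0,"dz":0.01,"twist":0,"grip":-1},{"dx":0.003,"dy":0,"dz":0.02,"twist":0,"grip":-1},{"dx":0.003,"dy":-0.006,"dz":0.03,"twist":0,"grip":-1},{"dx":0.003,"dy":-0.018,"dz":0.03,"twist":0,"grip":-1}]' 25
python3 -m crank '[{"dx":0,"dy":0,"dz":0,"twist":0,"grip":-1},{"dx":0,"dy":0,"dz":0,"twist":0,"grip":-1},{"dx":0,"dy":0,"dz":-0.01,"twist":0,"grip":-1},{"dx":0,"dy":0,"dz":-0.02,"twist":0,"grip":-1},{"dx":0,"dy":0,"dz":-0.03,"twist":0,"grip":-1}]' 8
python3 -m crank '[{"dx":0,"dy":0,"dz":-0.006,"twist":0,"grip":-1},{"dx":0,"dy":0,"dz":-0.012,"twist":0,"grip":-1},{"dx":0,"dy":0,"dz":-0.018,"twist":0,"grip":-1},{"dx":0,"dy":0,"dz":-0.024,"twist":0,"grip":-1},{"dx":0,"dy":0,"dz":-0.03,"twist":0,"grip":-1}]'
python3 -m crank '[{"dx":0,"dy":0,"dz":-0.006,"twist":0,"grip":-1},{"dx":0,"dy":0,"dz":-0.012,"twist":0,"grip":-1},{"dx":0,"dy":0,"dz":-0.018,"twist":0,"grip":-1},{"dx":0,"dy":0,"dz":-0.024,"twist":0,"grip":-1},{"dx":0,"dy":0,"dz":-0.03,"twist":0,"grip":-1}]'
python3 - <<'E'
from snap import main
main('d',(200,80,200,200),(330,160,200,200),2)
E
```

```text
t: 5.4
eef_pos: [0.6016, -0.1511, 0.1712]
ee_rot: [-3.141, -0.005, -0.015]
force: [0.9, -0.1, -1.3]
width: 0.0141
gripper_force: 24.5
t: 5.82
eef_pos: [0.6029, -0.1518, 0.1401]
ee_rot: [3.141, -0.008, -0.015]
force: [7.3, 0.4, 9.5]
width: 0.014
gripper_force: 8.0
t: 6.23
eef_pos: [0.5999, -0.1513, 0.1081]
ee_rot: [-3.142, -0.002, -0.016]
force: [0.3, -0.1, -1.5]
width: 0.0138
gripper_force: 8.0
t: 6.65
eef_pos: [0.5984, -0.1515, 0.0774]
ee_rot: [-3.142, 0.001, -0.017]
force: [1.2, -0.6, -1.4]
width: 0.0136
gripper_force: 8.0
6.75 [ 0.5977 -0.1515  0.0768] [-179.9927    0.1783   -0.9768] [-0.3852  1.1495 -2.1608] 0.013565669908784874
```

View pics/d.png

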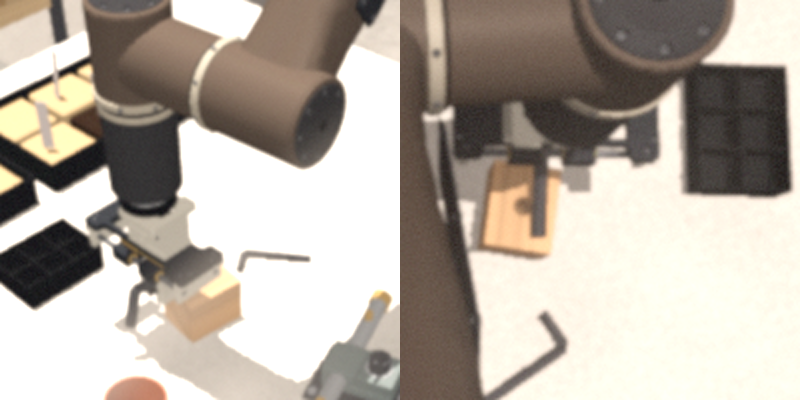

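The long arm trails back over the block's top (top view, tip near 538,232) and the short arm already points almost straight down. I lower the rest until it lies flat, then grip hard.

```bash
python3 -m crank '[{"dx":0,"dy":0,"dz":-0.004,"twist":0,"grip":-1},{"dx":0,"dy":0,"dz":-0.008,"twist":0,"grip":-1},{"dx":0,"dy":0,"dz":-0.011,"twist":0,"grip":-1},{"dx":0,"dy":0,"dz":-0.014,"twist":0,"grip":-1},{"dx":0,"dy":0,"dz":-0.014,"twist":0,"grip":-1}]'
python3 -m crank '[{"dx":0,"dy":0,"dz":-0.001,"twist":0,"grip":-1},{"dx":0,"dy":0,"dz":-0.002,"twist":0,"grip":-1},{"dx":0,"dy":0,"dz":-0.003,"twist":0,"grip":-1},{"dx":0,"dy":0,"dz":-0.004,"twist":0,"grip":-1},{"dx":0,"dy":0,"dz":-0.005,"twist":0,"grip":-1}]'
python3 -c "
from station import arm
q=arm.get_state();print(q['force'],q['moment'],q['eef_pos'])"
```

```text
t: 7.17
eef_pos: [0.5987, -0.1515, 0.0639]
ee_rot: [-3.142, 0.001, -0.017]
force: [-0.2, -0.1, -0.8]
width: 0.014
gripper_force: 8.0
t: 7.58
eef_pos: [0.5993, -0.1515, 0.0597]
ee_rot: [3.142, -0.001, -0.017]
force: [1.4, -1.1, -1.8]
width: 0.0139
gripper_force: 8.0
[ 1.44151485 -1.06260053 -1.81006553] [-0.03306654 -0.10172687  0.00369163] [ 0.59928815 -0.15154416  0.05966356]
```

```bash
python3 -m crank '[{"dx":0,"dy":0,"dz":-0.001,"twist":0,"grip":-1},{"dx":0,"dy":0,"dz":-0.002,"twist":0,"grip":-1},{"dx":0,"dy":0,"dz":-0.003,"twist":0,"grip":-1},{"dx":0,"dy":0,"dz":-0.003,"twist":0,"grip":-1},{"dx":0,"dy":0,"dz":-0.003,"twist":0,"grip":-1}]'
python3 -m crank '[{"dx":0,"dy":0,"dz":-0.001,"twist":0,"grip":-1},{"dx":0,"dy":0,"dz":-0.002,"twist":0,"grip":-1},{"dx":0,"dy":0,"dz":-0.003,"twist":0,"grip":-1},{"dx":0,"dy":0,"dz":-0.003,"twist":0,"grip":-1},{"dx":0,"dy":0,"dz":-0.003,"twist":0,"grip":-1}]'
```

```text
t: 8.0
eef_pos: [0.599, -0.1515, 0.0565]
ee_rot: [3.142, 0.0, -0.017]
force: [0.7, 0.1, -2.2]
width: 0.0139
gripper_force: 8.0
t: 8.42
eef_pos: [0.599, -0.1515, 0.0534]
ee_rot: [3.142, 0.0, -0.017]
force: [0.8, -0.1, -1.4]
width: 0.0138
gripper_force: 8.0
```

```bash
python3 -m crank '[{"dx":0,"dy":0,"dz":0,"twist":0,"grip":-1},{"dx":0,"dy":0,"dz":0,"twist":0,"grip":-1},{"dx":0,"dy":0,"dz":0.03,"twist":0,"grip":-1},{"dx":0.0,"dy":0,"dz":0.06,"twist":0,"grip":-1},{"dx":0,"dy":0,"dz":0.09,"twist":0,"grip":-1}]' 50
python3 -m crank '[{"dx":0,"dy":0,"dz":0.02,"twist":-7,"grip":-1},{"dx":0,"dy":0,"dz":0.04,"twist":-14,"grip":-1},{"dx":0,"dy":0,"dz":0.05,"twist":-21,"grip":-1},{"dx":0,"dy":0,"dz":0.05,"twist":-28,"grip":-1},{"dx":0,"dy":0,"dz":0.05,"twist":-35,"grip":-1}]'
python3 - <<'E'
from h import *
ft=np.mean([arm.grab_frame("top")[:,:,::-1].astype(float) for _ in range(10)],0)
fs=np.mean([arm.grab_frame("scene")[:,:,::-1].astype(float) for _ in range(4)],0)
np.save('pics/ft.npy',ft);np.save('pics/fs.npy',fs)
q=arm.get_state();p=q['eef_pos'];print(q['t'],p,np.degrees(q['ee_rot']),q['force'],q['moment'])
u=proj("scene",p).astype(int);print(u,proj("top",p))
a=crop(fs,u[0]-70,u[1]-65,140,120,400/140)*1.6
a=cv2.resize(a,(400,343))
k=crop(ft,244,275,28,24,400/28);lo,hi=np.percentile(k,[1,60]);b=cv2.resize((k-lo)/(hi-lo)*255,(400,343))
k2=crop(fs,378,246,28,24,400/28);lo,hi=np.percentile(k2,[1,60]);b2=cv2.resize((k2-lo)/(hi-lo)*255,(400,257))
v=proj("top",p).astype(int);k3=cv2.resize(ft[max(0,v[1]-60):v[1]+68,max(0,v[0]-100):v[0]+100]*1.6,(400,257))
cv2.imwrite('pics/e.png',np.clip(np.vstack([np.hstack([a,b]),np.hstack([k3,b2])]),0,255).astype(np.uint8))
E
```

```text
t: 8.83
eef_pos: [0.5984, -0.1516, 0.144]
ee_rot: [3.141, 0.002, -0.017]
force: [0.7, 0.2, -0.5]
width: 0.0133
gripper_force: 50.0
t: 9.25
eef_pos: [0.5993, -0.1515, 0.1946]
ee_rot: [-3.14, -0.001, -0.634]
force: [-0.2, -0.1, -3.7]
width: 0.0137
gripper_force: 50.0
9.95 [ 0.5991 -0.1515  0.1935] [179.9988   0.0058 -35.9299] [-0.3056  0.5666 -3.3975] [-0.007  -0.011  -0.0021]
[274 194] [408.6554 216.3217]
```

View pics/e.png

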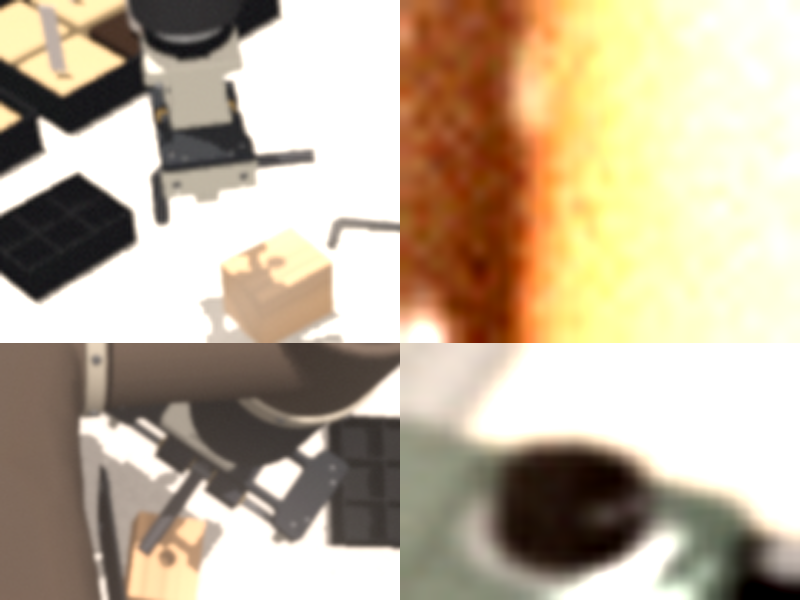

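The key is held with its short arm hanging near plumb (crop 160,195) and its long arm near level (tip at 313,155). The arm hides the screw in the top view here. I'll measure the key's pitch and enhance the socket from earlier frames.

```bash
python3 - <<'E'
from h import *
def tri(a,b):
    L=[];
    for n,uv in(("scene",a),("top",b)):
        o=np.array(arm.get_calibration(n)['cam_to_world'])[:3,3];d=ray(n,uv,0)-o;d/=np.linalg.norm(d);L.append((o,np.eye(3)-np.outer(d,d)))
    return np.linalg.solve(sum(P for o,P in L),sum(P@o for o,P in L))
p=arm.get_state()['eef_pos'];al=np.radians(179-35);h=np.array([np.cos(al),np.sin(al),0]);nrm=np.array([-h[1],h[0],0])
def plane(n,uv):
    o=np.array(arm.get_calibration(n)['cam_to_world'])[:3,3];d=ray(n,uv,0)-o;return o+d*((p-o)@nrm)/(d@nrm)
lt=tri((313.5,183.3),(382,260));print('long tip tri',lt-p,(lt-p)@h)
for nm,uv in(('long',(313,183.3)),('short',(260.3,206.3))):
    x=plane("scene",uv)-p;print(nm,'along',x@h,'z',x[2])
x=plane("top",(382,260))-p;print('long top along',x@h,x[2])
t=(cv2.imread('pics/top0.png').astype(float)+np.load('pics/a_top.npy'))/2
s=np.mean([cv2.imread('pics/scene0.png').astype(float)]+[np.load(f'pics/{k}_scene.npy') for k in 'abcd']+[np.load('pics/fs.npy')]*4,0)
o=[]
for im,x,y in((t,245,277),(s,378,246)):
    k=cv2.GaussianBlur(im,(0,0),.6)[y:y+24,x:x+25].mean(2);k=cv2.resize(k,(400,384),interpolation=cv2.INTER_CUBIC)
    lo,hi=np.percentile(k,[1,35]);o.append((k-lo)/(hi-lo)*255)
cv2.imwrite('pics/f.png',np.clip(np.hstack(o),0,255).astype(np.uint8))
E
```

```text
long tip tri [-0.0858  0.056   0.0181] 0.10229745930330163
long along 0.10219331084826677 z 0.021308849616579667
short along -0.041371326937678775 z -0.03196065032502335
long top along 0.14230719215444682 0.23239129907479353
```

View pics/f.png

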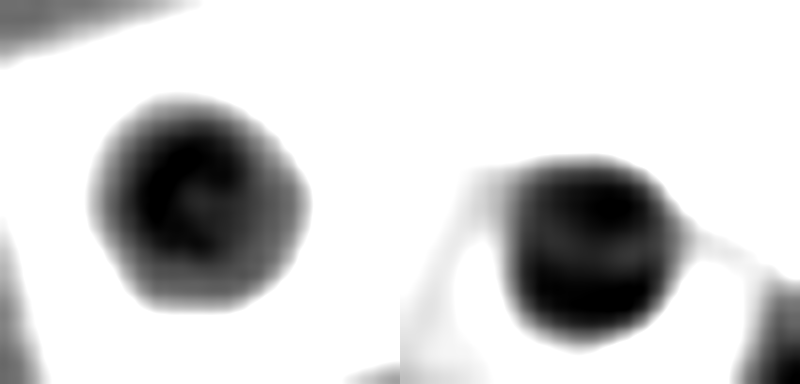

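The key's pivot is 41 mm from the elbow. Its short tip is 32 mm below the TCP and the arm droops about 2°. The socket hexagon is not resolvable in the picture, so I'll feel for it. I'm going above the screw with the long arm at about 102°.

```bash
python3 -m crank '[{"dx":-0.013,"dy":0.035,"dz":0,"twist":-5,"grip":-1},{"dx":-0.026,"dy":0.07,"dz":0,"twist":-10,"grip":-1},{"dx":-0.04,"dy":0.105,"dz":0,"twist":-15,"grip":-1},{"dx":-0.054,"dy":0.14,"dz":0,"twist":-20,"grip":-1},{"dx":-0.067,"dy":0.174,"dz":0,"twist":-25,"grip":-1}]'
python3 -m crank '[{"dx":-0.013,"dy":0.033,"dz":0,"twist":-4,"grip":-1},{"dx":-0.026,"dy":0.066,"dz":0,"twist":-8,"grip":-1},{"dx":-0.039,"dy":0.099,"dz":0,"twist":-12,"grip":-1},{"dx":-0.052,"dy":0.131,"dz":0,"twist":-16,"grip":-1},{"dx":-0.065,"dy":0.16,"dz":0,"twist":-17,"grip":-1}]'
python3 -m crank '[{"dx":0,"dy":0,"dz":-0.02,"twist":0,"grip":-1},{"dx":0,"dy":0,"dz":-0.04,"twist":0,"grip":-1},{"dx":0,"dy":0,"dz":-0.06,"twist":0,"grip":-1},{"dx":0,"dy":0,"dz":-0.07,"twist":0,"grip":-1},{"dx":0,"dy":0,"dz":-0.07,"twist":0,"grip":-1}]'
python3 - <<'E'
from h import *
fs=np.mean([arm.grab_frame("scene")[:,:,::-1].astype(float) for _ in range(4)],0);np.save('pics/fs2.npy',fs)
q=arm.get_state();p=q['eef_pos'];print(q['t'],p,np.degrees(q['ee_rot']),q['force'])
print(ray("top",(256.8,289.2),.067),ray("scene",(390.3,259.7),.067),ray("scene",(390.3,258.5),.067))
al=np.radians(np.degrees(q['ee_rot'][2])+180);tip=p+np.r_[-.041*np.cos(al),-.041*np.sin(al),-.032];print('tip',tip,proj("scene",tip),proj("scene",[tip[0],tip[1],.067]))
cv2.imwrite('pics/g.png',np.clip(crop(fs,340,200,100,75,8)*1.8,0,255).astype(np.uint8))
E
```

```text
t: 10.37
eef_pos: [0.5311, 0.0238, 0.1937]
ee_rot: [-3.141, -0.0, -1.068]
force: [0.9, 0.5, -2.8]
width: 0.0131
gripper_force: 50.0
t: 10.78
eef_pos: [0.4663, 0.1842, 0.194]
ee_rot: [-3.141, 0.0, -1.364]
force: [0.1, -0.2, -2.6]
width: 0.0131
gripper_force: 50.0
t: 11.2
eef_pos: [0.4658, 0.1816, 0.1216]
ee_rot: [3.138, -0.002, -1.361]
force: [-0.8, -0.4, -2.7]
width: 0.0134
gripper_force: 50.0
11.4 [0.4679 0.1828 0.1248] [-179.8986    0.0379  -77.9579] [ 0.7278  0.8012 -2.4071]
[0.475  0.1429 0.067 ] [0.4806 0.149  0.067 ] [0.4771 0.1464 0.067 ]
tip [0.4765 0.1427 0.0928] [390.1556 250.803 ] [389.3084 257.6852]
```

View pics/g.png

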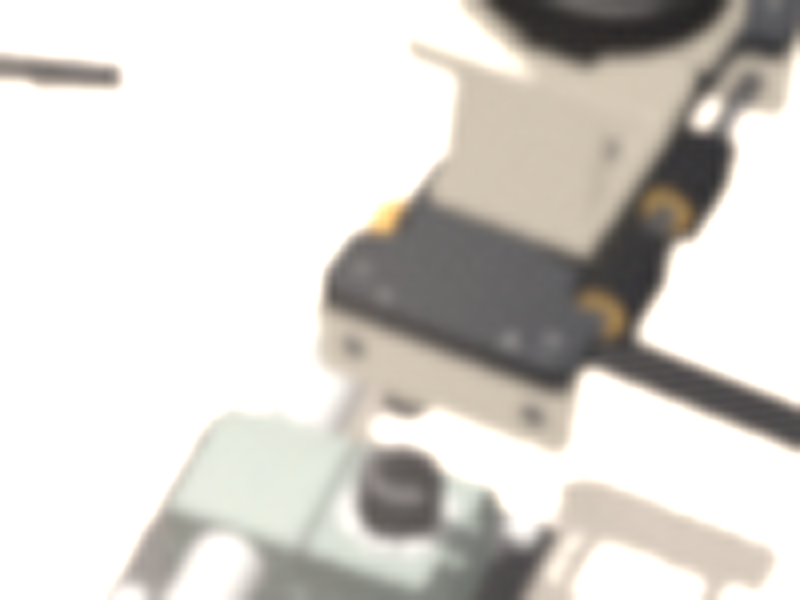

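The picture shows the tip (crop 403,405) about 1 mm to the side of being over the head (399,490). Now I feel for the head's sides with the tip to centre it: first the +e side, where e is at 12° and square to the key.

```bash
cat > avg.py <<'E'
from h import *
F=[];P=[]
for i in range(6):
    arm.grab_frame("top");q=arm.get_state();F.append(q['force']);P.append(q['eef_pos'])
F=np.mean(F,0);P=np.mean(P,0);e=np.array([np.cos(np.radians(12)),np.sin(np.radians(12))]);h=np.array([-e[1],e[0]])
print('AVG t',q['t'],'P',P*1e3,'yaw',np.degrees(q['ee_rot'][2]),'F',F,'Fe,Fh',F[:2]@e,F[:2]@h,'pe,ph',P[:2]@e*1e3,P[:2]@h*1e3)
E
python3 -m crank '[{"dx":0.0132,"dy":0.0028,"dz":0,"twist":0,"grip":-1},{"dx":0.0264,"dy":0.0056,"dz":0,"twist":0,"grip":-1},{"dx":0.0264,"dy":0.0056,"dz":-0.012,"twist":0,"grip":-1},{"dx":0.0264,"dy":0.0056,"dz":-0.024,"twist":0,"grip":-1},{"dx":0.0264,"dy":0.0056,"dz":-0.035,"twist":0,"grip":-1}]' 60
python3 avg.py
python3 -m crank '[{"dx":-0.001,"dy":-0.0002,"dz":0,"twist":0,"grip":-1},{"dx":-0.002,"dy":-0.0004,"dz":0,"twist":0,"grip":-1},{"dx":-0.0029,"dy":-0.0006,"dz":0,"twist":0,"grip":-1},{"dx":-0.0039,"dy":-0.0008,"dz":0,"twist":0,"grip":-1},{"dx":-0.0039,"dy":-0.0008,"dz":0,"twist":0,"grip":-1}]'
python3 avg.py
```

```text
t: 11.82
eef_pos: [0.4944, 0.1884, 0.0893]
ee_rot: [-3.139, 0.001, -1.361]
force: [-0.3, -0.6, -2.4]
width: 0.0131
gripper_force: 60.0
AVG t 12.1167 P [493.7388 188.0579  88.886 ] yaw -77.93930457695285 F [-0.1411 -0.132  -2.6771] Fe,Fh -0.16550504092880847 -0.09980430548312462 pe,ph 522.0489040093881 81.29430215391004
t: 12.53
eef_pos: [0.4893, 0.1872, 0.0887]
ee_rot: [-3.142, 0.0, -1.36]
force: [0.2, 0.4, -2.4]
width: 0.013
gripper_force: 60.0
AVG t 12.8333 P [489.5366 187.2735  88.5932] yaw -77.95035875335888 F [-0.1033 -0.1131 -2.9092] Fe,Fh -0.1245650141725597 -0.08919867069956354 pe,ph 517.7753781268934 81.40070588836127
```

Averaged readings are good. I continue in small steps.

```bash
python3 -m crank '[{"dx":-0.0005,"dy":-0.0001,"dz":0,"twist":0,"grip":-1},{"dx":-0.001,"dy":-0.0002,"dz":0,"twist":0,"grip":-1},{"dx":-0.0015,"dy":-0.0003,"dz":0,"twist":0,"grip":-1},{"dx":-0.002,"dy":-0.0004,"dz":0,"twist":0,"grip":-1},{"dx":-0.002,"dy":-0.0004,"dz":0,"twist":0,"grip":-1}]' | sed -n 4p
python3 avg.py
python3 -m crank '[{"dx":-0.0005,"dy":-0.0001,"dz":0,"twist":0,"grip":-1},{"dx":-0.001,"dy":-0.0002,"dz":0,"twist":0,"grip":-1},{"dx":-0.0015,"dy":-0.0003,"dz":0,"twist":0,"grip":-1},{"dx":-0.002,"dy":-0.0004,"dz":0,"twist":0,"grip":-1},{"dx":-0.002,"dy":-0.0004,"dz":0,"twist":0,"grip":-1}]'| sed -n 4p
python3 avg.py
```

```text
force: [2.8, 0.1, -4.9]
AVG t 13.55 P [487.9592 187.0679  88.7312] yaw -77.9451657533645 F [ 3.4585 -0.2038 -3.9464] Fe,Fh 3.340560811206964 -0.9184286716270723 pe,ph 516.1897310526143 81.52759396556718
force: [8.1, -0.9, -5.3]
AVG t 14.2667 P [486.598  186.8951  88.9139] yaw -77.919216424344 F [ 7.0695 -0.2713 -5.3105] Fe,Fh 6.858565191162414 -1.7351816209851494 pe,ph 514.8223794780113 81.64154125030599
```

```bash
python3 -m crank '[{"dx":0.003,"dy":0.0006,"dz":0.01,"twist":0,"grip":-1},{"dx":0.003,"dy":0.0006,"dz":0.035,"twist":0,"grip":-1},{"dx":-0.015,"dy":-0.0031,"dz":0.035,"twist":0,"grip":-1},{"dx":-0.044,"dy":-0.0094,"dz":0.035,"twist":0,"grip":-1},{"dx":-0.044,"dy":-0.0094,"dz":0.02,"twist":0,"grip":-1}]' | sed -n 4p
python3 -m crank '[{"dx":0,"dy":0,"dz":-0.01,"twist":0,"grip":-1},{"dx":0,"dy":0,"dz":-0.02,"twist":0,"grip":-1},{"dx":0.001,"dy":0.0002,"dz":-0.02,"twist":0,"grip":-1},{"dx":0.002,"dy":0.0004,"dz":-0.02,"twist":0,"grip":-1},{"dx":0.0029,"dy":0.0006,"dz":-0.02,"twist":0,"grip":-1}]' | sed -n 4p
python3 avg.py
python3 -m crank '[{"dx":0.0005,"dy":0.0001,"dz":0,"twist":0,"grip":-1},{"dx":0.001,"dy":0.0002,"dz":0,"twist":0,"grip":-1},{"dx":0.0015,"dy":0.0003,"dz":0,"twist":0,"grip":-1},{"dx":0.002,"dy":0.0004,"dz":0,"twist":0,"grip":-1},{"dx":0.002,"dy":0.0004,"dz":0,"twist":0,"grip":-1}]' | sed -n 4p
python3 avg.py
```

```text
force: [-1.6, -0.5, -4.4]
force: [0.2, 0.5, -2.5]
AVG t 15.4 P [444.685  177.7913  88.9539] yaw -77.96651251708892 F [-0.53   -0.0453 -2.5829] Fe,Fh -0.5278649549262561 0.06585617653731643 pe,ph 471.93241760737243 81.4509451753402
force: [0.3, 0.3, -2.7]
AVG t 16.1167 P [446.4269 178.0349  88.5224] yaw -77.95316594828387 F [-0.1536 -0.1525 -2.7791] Fe,Fh -0.18193508683161588 -0.1172757640129853 pe,ph 473.6869677810119 81.32705604090383
```

```bash
python3 -m crank '[{"dx":0.0005,"dy":0.0001,"dz":0,"twist":0,"grip":-1},{"dx":0.001,"dy":0.0002,"dz":0,"twist":0,"grip":-1},{"dx":0.0015,"dy":0.0003,"dz":0,"twist":0,"grip":-1},{"dx":0.002,"dy":0.0004,"dz":0,"twist":0,"grip":-1},{"dx":0.002,"dy":0.0004,"dz":0,"twist":0,"grip":-1}]' | sed -n 4p
python3 avg.py
python3 -m crank '[{"dx":0.0005,"dy":0.0001,"dz":0,"twist":0,"grip":-1},{"dx":0.001,"dy":0.0002,"dz":0,"twist":0,"grip":-1},{"dx":0.0015,"dy":0.0003,"dz":0,"twist":0,"grip":-1},{"dx":0.0015,"dy":0.0003,"dz":0,"twist":0,"grip":-1},{"dx":0.0015,"dy":0.0003,"dz":0,"twist":0,"grip":-1}]' | sed -n 4p
python3 avg.py
```

```text
force: [0.1, 0.2, -3.0]
AVG t 16.8333 P [448.4531 178.4352  88.5488] yaw -77.95293202287245 F [ 0.0316 -0.2843 -3.1073] Fe,Fh -0.028219636098101387 -0.2846065379308555 pe,ph 475.7521365052856 81.29733503119525
force: [-2.3, -0.1, -2.0]
AVG t 17.55 P [449.7011 178.6011  88.4667] yaw -77.95732751652224 F [-2.4325  0.02   -1.292 ] Fe,Fh -2.375146829724774 0.5253320158941617 pe,ph 477.00728325942873 81.20016609183126
```

The sides lie at pe 517.5 and 476.1, so the centre is at TCP pe≈496.8. Next I do the same along the long arm, h.

```bash
python3 -m crank '[{"dx":-0.003,"dy":0,"dz":0.01,"twist":0,"grip":-1},{"dx":-0.003,"dy":0,"dz":0.035,"twist":0,"grip":-1},{"dx":0.013,"dy":0.0324,"dz":0.035,"twist":0,"grip":-1},{"dx":0.013,"dy":0.0324,"dz":0.02,"twist":0,"grip":-1},{"dx":0.013,"dy":0.0324,"dz":0.0,"twist":0,"grip":-1}]' | sed -n 4p
python3 -m crank '[{"dx":0.0002,"dy":-0.001,"dz":0,"twist":0,"grip":-1},{"dx":0.0004,"dy":-0.002,"dz":0,"twist":0,"grip":-1},{"dx":0.0006,"dy":-0.0029,"dz":0,"twist":0,"grip":-1},{"dx":0.0008,"dy":-0.0039,"dz":0,"twist":0,"grip":-1},{"dx":0.0008,"dy":-0.0039,"dz":0,"twist":0,"grip":-1}]'| sed -n 4p
python3 avg.py
python3 -m crank '[{"dx":0.0001,"dy":-0.0005,"dz":0,"twist":0,"grip":-1},{"dx":0.0002,"dy":-0.001,"dz":0,"twist":0,"grip":-1},{"dx":0.0003,"dy":-0.0015,"dz":0,"twist":0,"grip":-1},{"dx":0.0003,"dy":-0.0015,"dz":0,"twist":0,"grip":-1},{"dx":0.0003,"dy":-0.0015,"dz":0,"twist":0,"grip":-1}]'| sed -n 4p
python3 avg.py
```

```text
force: [-0.8, -0.5, -4.6]
force: [-0.4, -0.7, -2.9]
AVG t 18.6833 P [463.9935 207.3457  89.1248] yaw -77.95697560261081 F [-0.1348  0.1216 -2.7823] Fe,Fh -0.10659298719600606 0.14697751766432657 pe,ph 496.96370515454026 106.34499543263424
force: [-0.9, 2.0, -1.2]
AVG t 19.4 P [464.104  205.9005  88.6007] yaw -77.95010406132808 F [-0.1714  1.1555 -2.5261] Fe,Fh 0.07260774938173975 1.165922527121349 pe,ph 496.7713099121145 104.90848762527894
```

```bash
python3 -m crank '[{"dx":-0.0006,"dy":0.003,"dz":0.015,"twist":0,"grip":-1},{"dx":-0.0006,"dy":0.003,"dz":0.035,"twist":0,"grip":-1},{"dx":0.005,"dy":-0.0235,"dz":0.035,"twist":0,"grip":-1},{"dx":0.01,"dy":-0.047,"dz":0.035,"twist":0,"grip":-1},{"dx":0.01,"dy":-0.047,"dz":0.018,"twist":0,"grip":-1}]' | sed -n 4p
python3 -m crank '[{"dx":0,"dy":0,"dz":-0.018,"twist":0,"grip":-1},{"dx":0,"dy":0,"dz":-0.018,"twist":0,"grip":-1},{"dx":-0.0002,"dy":0.001,"dz":-0.018,"twist":0,"grip":-1},{"dx":-0.0004,"dy":0.002,"dz":-0.018,"twist":0,"grip":-1},{"dx":-0.0004,"dy":0.002,"dz":-0.018,"twist":0,"grip":-1}]' | sed -n 4p
python3 avg.py
python3 -m crank '[{"dx":-0.0001,"dy":0.0005,"dz":0,"twist":0,"grip":-1},{"dx":-0.0002,"dy":0.001,"dz":0,"twist":0,"grip":-1},{"dx":-0.0003,"dy":0.0015,"dz":0,"twist":0,"grip":-1},{"dx":-0.0004,"dy":0.002,"dz":0,"twist":0,"grip":-1},{"dx":-0.0004,"dy":0.002,"dz":0,"twist":0,"grip":-1}]'| sed -n 4p
python3 avg.py
```

```text
force: [1.7, 0.4, -3.8]
force: [-0.5, 0.4, -1.9]
AVG t 20.5333 P [473.9228 161.1955  89.1934] yaw -77.94185585643355 F [-0.079  -0.3038 -2.7211] Fe,Fh -0.14042869343842548 -0.2807672508990513 pe,ph 497.08083572394304 59.13887442398995
force: [-0.3, 0.1, -3.1]
AVG t 21.25 P [473.246  162.758   88.5471] yaw -77.95509118196577 F [ 0.3466 -0.1704 -2.5286] Fe,Fh 0.30364053951132786 -0.23870052076875586 pe,ph 496.74374420141083 60.80791724946518
```

```bash
python3 -m crank '[{"dx":-0.0001,"dy":0.0005,"dz":0,"twist":0,"grip":-1},{"dx":-0.0002,"dy":0.001,"dz":0,"twist":0,"grip":-1},{"dx":-0.0003,"dy":0.0015,"dz":0,"twist":0,"grip":-1},{"dx":-0.0003,"dy":0.0015,"dz":0,"twist":0,"grip":-1},{"dx":-0.0003,"dy":0.0015,"dz":0,"twist":0,"grip":-1}]'| sed -n 4p
python3 avg.py
python3 -m crank '[{"dx":-0.0001,"dy":0.0005,"dz":0,"twist":0,"grip":-1},{"dx":-0.0002,"dy":0.001,"dz":0,"twist":0,"grip":-1},{"dx":-0.0002,"dy":0.001,"dz":0,"twist":0,"grip":-1},{"dx":-0.0002,"dy":0.001,"dz":0,"twist":0,"grip":-1},{"dx":-0.0002,"dy":0.001,"dz":0,"twist":0,"grip":-1}]'| sed -n 4p
python3 avg.py
```

```text
force: [1.9, -3.7, -3.7]
AVG t 21.9667 P [472.7826 163.9105  88.4159] yaw -77.96213216730229 F [ 1.4765 -4.0066 -4.5309] Fe,Fh 0.611262629124459 -4.226001971900285 pe,ph 496.5301009300758 62.03158574899191
force: [3.0, -6.5, -5.9]
AVG t 22.6833 P [472.5483 164.6086  88.3737] yaw -77.95549780987163 F [ 2.678  -6.0571 -5.384 ] Fe,Fh 1.360167835596166 -6.481565825145137 pe,ph 496.4460382468715 62.76320103357291
```

The centre is at TCP pe 496.8, ph 83.0 (the screw at about 477.2, 144.4 mm). I go there, lower to touch, and work out the arc for a twisting search.

```bash
python3 -m crank '[{"dx":0.0006,"dy":-0.003,"dz":0.015,"twist":0,"grip":-1},{"dx":0.0006,"dy":-0.003,"dz":0.035,"twist":0,"grip":-1},{"dx":-0.0041,"dy":0.0192,"dz":0.035,"twist":0,"grip":-1},{"dx":-0.0041,"dy":0.0192,"dz":0.025,"twist":0,"grip":-1},{"dx":-0.0041,"dy":0.0192,"dz":0.016,"twist":0,"grip":-1}]' | sed -n 4p
python3 avg.py
python3 -m crank '[{"dx":0,"dy":0,"dz":-0.001,"twist":0,"grip":-1},{"dx":0,"dy":0,"dz":-0.002,"twist":0,"grip":-1},{"dx":0,"dy":0,"dz":-0.003,"twist":0,"grip":-1},{"dx":0,"dy":0,"dz":-0.004,"twist":0,"grip":-1},{"dx":0,"dy":0,"dz":-0.005,"twist":0,"grip":-1}]' | sed -n 2,4p
python3 avg.py
python3 - <<'E'
import numpy as np
S=np.array([477.2,144.4]);f=lambda a:41*np.array([np.cos(np.radians(a)),np.sin(np.radians(a))])
for a in (112,107,102,97,92,87,82,77,72,67,62,57,52): print(a,f(a)-f(102))
E
```

```text
force: [-1.0, -0.3, -3.8]
AVG t 23.4 P [468.0837 184.1797 103.5622] yaw -77.96368885659585 F [-0.3484 -0.518  -3.3294] Fe,Fh -0.4485349812201516 -0.43425811565854255 pe,ph 496.1481067954652 82.83486490535374
eef_pos: [0.4687, 0.1844, 0.0995]
ee_rot: [-3.142, 0.0, -1.361]
force: [-0.3, 1.0, -2.6]
AVG t 24.1167 P [468.6106 184.4275  99.4832] yaw -77.95070672295512 F [-0.4559  0.1228 -2.7716] Fe,Fh -0.42039168320809733 0.21494508116701605 pe,ph 496.7149905718133 82.96770555913166
112 [-6.83449101 -2.08951359]
107 [-3.46286057 -0.89555664]
102 [0. 0.]
97 [3.52773624 0.59034059]
92 [7.09349996 0.87097228]
87 [10.67015353  0.83975929]
82 [14.23047646  0.49693919]
77 [17.74737255 -0.15487897]
72 [21.19407609 -1.11073446]
67 [24.54435559 -2.36335264]
62 [27.7727134  -3.90320032]
57 [30.85457976 -5.71855834]
52 [33.76649981 -7.79561073]
```

```bash
python3 -m crank '[{"dx":-0.0035,"dy":-0.0009,"dz":-0.001,"twist":5,"grip":-1},{"dx":-0.0035,"dy":-0.0009,"dz":-0.002,"twist":5,"grip":-1},{"dx":-0.0035,"dy":-0.0009,"dz":-0.003,"twist":5,"grip":-1},{"dx":-0.0035,"dy":-0.0009,"dz":-0.003,"twist":5,"grip":-1},{"dx":-0.0035,"dy":-0.0009,"dz":-0.003,"twist":5,"grip":-1}]' | sed -n 2,4p
python3 avg.py
python3 -m crank '[{"dx":0,"dy":0,"dz":-0.001,"twist":0,"grip":-1},{"dx":0,"dy":0,"dz":-0.002,"twist":0,"grip":-1},{"dx":0,"dy":0,"dz":-0.002,"twist":0,"grip":-1},{"dx":0,"dy":0,"dz":-0.002,"twist":0,"grip":-1},{"dx":0,"dy":0,"dz":-0.002,"twist":0,"grip":-1}]' | sed -n 2,4p
python3 avg.py
```

```text
eef_pos: [0.4653, 0.1836, 0.0966]
ee_rot: [-3.142, -0.0, -1.275]
force: [-0.2, 0.2, -2.4]
AVG t 24.8333 P [465.2208 183.5888  96.5935] yaw -72.97159404951974 F [-0.5021  0.2115 -1.9133] Fe,Fh -0.4471652251963249 0.31128324810455793 pe,ph 493.22484675128464 82.85215475659223
eef_pos: [0.4657, 0.1844, 0.0955]
ee_rot: [-3.14, 0.001, -1.273]
force: [-2.8, 2.9, 6.4]
AVG t 25.55 P [465.7302 184.3932  95.4673] yaw -72.93383064630125 F [-3.1247  3.051   6.5773] Fe,Fh -2.4221045001737616 3.6339663678516074 pe,ph 493.8903340946675 83.53301286645565
```

```bash
python3 -m crank '[{"dx":0.0014,"dy":0.0004,"dz":0.0005,"twist":-2,"grip":-1},{"dx":0.0028,"dy":0.0007,"dz":0.0005,"twist":-4,"grip":-1},{"dx":0.0042,"dy":0.001,"dz":0.0005,"twist":-6,"grip":-1},{"dx":0.0056,"dy":0.0013,"dz":0.0005,"twist":-8,"grip":-1},{"dx":0.007,"dy":0.0015,"dz":0.0005,"twist":-10,"grip":-1}]' | sed -n 2,4p
python3 -m crank '[{"dx":0.0014,"dy":0.0001,"dz":0,"twist":-2,"grip":-1},{"dx":0.0028,"dy":0.0002,"dz":0,"twist":-4,"grip":-1},{"dx":0.0043,"dy":0.0003,"dz":0,"twist":-6,"grip":-1},{"dx":0.0057,"dy":0.0003,"dz":0,"twist":-8,"grip":-1},{"dx":0.0071,"dy":0.0002,"dz":0,"twist":-10,"grip":-1}]' | sed -n 2,4p
python3 avg.py
```

```text
eef_pos: [0.4729, 0.1855, 0.0955]
ee_rot: [-3.14, 0.0, -1.449]
force: [0.4, -0.4, 1.1]
eef_pos: [0.4793, 0.1852, 0.0949]
ee_rot: [3.142, -0.0, -1.624]
force: [-0.0, -0.1, -2.5]
AVG t 26.6833 P [479.3028 185.2755  94.9108] yaw -92.89946725480586 F [ 0.401   0.6911 -2.5889] Fe,Fh 0.5359384900037399 0.5926483424228056 pe,ph 507.3497807031542 81.57414413657413
```

The vertical force vanished and z dropped, so the hexagon has caught near 87–95°. I lower gently.

```bash
python3 -m crank '[{"dx":0,"dy":0,"dz":-0.0006,"twist":0,"grip":-1},{"dx":0,"dy":0,"dz":-0.0012,"twist":0,"grip":-1},{"dx":0,"dy":0,"dz":-0.0018,"twist":0,"grip":-1},{"dx":0,"dy":0,"dz":-0.0024,"twist":0,"grip":-1},{"dx":0,"dy":0,"dz":-0.003,"twist":0,"grip":-1}]' | sed -n 2,4p
python3 avg.py
```

```text
eef_pos: [0.4794, 0.1854, 0.0921]
ee_rot: [-3.141, 0.0, -1.622]
force: [0.4, 0.9, -0.1]
AVG t 27.4 P [479.3046 185.335   92.0752] yaw -92.95059111139419 F [-0.2148  1.214  -1.5445] Fe,Fh 0.04234591281567715 1.2321436168368953 pe,ph 507.3639199572864 81.63198964775255
```

```bash
python3 -m crank '[{"dx":0,"dy":0,"dz":-0.0008,"twist":0,"grip":-1},{"dx":0,"dy":0,"dz":-0.0016,"twist":0,"grip":-1},{"dx":0,"dy":0,"dz":-0.0024,"twist":0,"grip":-1},{"dx":0,"dy":0,"dz":-0.0032,"twist":0,"grip":-1},{"dx":0,"dy":0,"dz":-0.004,"twist":0,"grip":-1}]' | sed -n 2,4p
python3 avg.py
python3 -m crank '[{"dx":0,"dy":0,"dz":-0.0006,"twist":0,"grip":-1},{"dx":0,"dy":0,"dz":-0.0012,"twist":0,"grip":-1},{"dx":0,"dy":0,"dz":-0.0018,"twist":0,"grip":-1},{"dx":0,"dy":0,"dz":-0.0024,"twist":0,"grip":-1},{"dx":0,"dy":0,"dz":-0.003,"twist":0,"grip":-1}]' | sed -n 2,4p
python3 avg.py
```

```text
eef_pos: [0.4794, 0.1855, 0.0882]
ee_rot: [-3.141, 0.0, -1.622]
force: [-0.2, 2.7, 1.3]
AVG t 28.1167 P [479.3599 185.3839  88.102 ] yaw -92.94906806826572 F [-0.3238  2.1122  0.86  ] Fe,Fh 0.12242250389376111 2.1333872905075797 pe,ph 507.4282316231831 81.66828036499686
eef_pos: [0.4795, 0.1855, 0.0852]
ee_rot: [-3.141, 0.0, -1.622]
force: [-0.8, 2.8, 3.8]
AVG t 28.8333 P [479.4166 185.4574  85.182 ] yaw -92.94919084699423 F [-0.3189  3.9951  3.4926] Fe,Fh 0.5186749066504228 3.974119085784169 pe,ph 507.49897868885984 81.72839147904368
```

```bash
python3 -m crank '[{"dx":0,"dy":0.0008,"dz":-0.0006,"twist":0,"grip":-1},{"dx":0,"dy":0.001,"dz":-0.0012,"twist":0,"grip":-1},{"dx":0,"dy":0.001,"dz":-0.0018,"twist":0,"grip":-1},{"dx":0,"dy":0.001,"dz":-0.0024,"twist":0,"grip":-1},{"dx":0,"dy":0.001,"dz":-0.003,"twist":0,"grip":-1}]' 30 | sed -n 2,4p
python3 avg.py
```

```text
eef_pos: [0.4797, 0.1866, 0.0825]
ee_rot: [-3.141, 0.001, -1.622]
force: [-2.5, 3.9, 8.7]
AVG t 29.55 P [479.6757 186.6401  82.5131] yaw -92.92710809339957 F [-1.2802  3.407   7.6858] Fe,Fh -0.543875606063683 3.5986959175227944 pe,ph 507.9982531125302 82.83137337848562
```

The tip is 14 mm below the mouth and bottomed, so it is home. I let go, move out along the arm to about 113 mm from the elbow, and take it again there.

```bash
python3 -m crank '[{"dx":0,"dy":0,"dz":0.001,"twist":0,"grip":-0.2},{"dx":0,"dy":0,"dz":0.001,"twist":0,"grip":-0.2},{"dx":0,"dy":0,"dz":0.001,"twist":0,"grip":-0.2},{"dx":0,"dy":0,"dz":0.001,"twist":0,"grip":-0.2},{"dx":0,"dy":0,"dz":0.001,"twist":0,"grip":-0.2}]' 12
python3 -m crank '[{"dx":0.001,"dy":0.018,"dz":-0.003,"twist":0,"grip":-0.2},{"dx":0.002,"dy":0.036,"dz":-0.006,"twist":0,"grip":-0.2},{"dx":0.003,"dy":0.054,"dz":-0.009,"twist":0,"grip":-0.2},{"dx":0.004,"dy":0.072,"dz":-0.01,"twist":0,"grip":-0.2},{"dx":0.004,"dy":0.072,"dz":-0.01,"twist":0,"grip":-0.2}]'
python3 - <<'E'
from h import *
f=arm.grab_frame("scene")[:,:,::-1].astype(float);g=arm.grab_frame("top")[:,:,::-1].astype(float);np.save('pics/h_scene.npy',f);np.save('pics/h_top.npy',g)
for a,dr in((87,0),(87,8)):
    for r in(0,60,141):
        d=np.radians(dr);p=[.4772+r*.001*np.cos(d)*np.cos(np.radians(a)),.1444+r*.001*np.cos(d)*np.sin(np.radians(a)),.1105-r*.001*np.sin(d)]
        u=proj("scene",p);print(dr,r,u,cv2.GaussianBlur(f,(0,0),.7)[int(round(u[1])),int(round(u[0]))])
# dark pixels around long tip
u=proj("scene",[.4846,.285,.095]).astype(int);print(u);print(f[u[1]-14:u[1]+14,u[0]-24:u[0]+24].mean(2).astype(int)[::2,::2])
E
```

```text
t: 29.97
eef_pos: [0.479, 0.1858, 0.0827]
ee_rot: [3.141, -0.001, -1.623]
force: [0.2, -0.4, -0.3]
width: 0.0343
gripper_force: 0.0
t: 30.38
eef_pos: [0.4839, 0.262, 0.0726]
ee_rot: [-3.141, 0.0, -1.62]
force: [1.1, 0.6, 0.1]
width: 0.0353
gripper_force: 0.0
0 0 [391.1115 246.4127] [155.7927 165.554  174.2601]
0 60 [409.6354 258.4075] [55.4661 54.869  56.1081]
0 141 [436.2389 275.6341] [37.1579 37.3245 38.5644]
8 0 [391.1115 246.4127] [155.7927 165.554  174.2601]
8 60 [409.0695 260.5871] [51.737 51.073 51.256]
8 141 [434.5425 280.6933] [ 99.4519 105.6332 112.0363]
[435 279]
[[ 50  48  50  49  49  51  55  80  99 104  85  46  51  83  75  62 119 176
  176 140 174 191 193 192]
 [ 50  50  49  50  51  51  50  52  62  71  40  42  34  40  59 130 186 194
  193 191 194 192 192 192]
 [ 51  51  50  50  50  50  49  47  42  35  41  28  27  29  79 181 193 194
  195 194 194 193 193 192]
 [ 49  50  50  50  50  50  49  43  38  40  29  28  27  28  98 186 193 193
  193 194 193 194 194 194]
 [ 50  50  49  49  50  49  50  46  42  37  31  29  30  33 132 191 192 194
  195 193 192 194 193 193]
 [ 41  50  65 
[... 195 characters left out ...]
62  37  42  52  51  45  38  69  75  45  55  44  47  48  75 127 171
  191 196 194 193 194 193]
 [105 101  79  46  35  39  46  74 149 155 122 160 107  49  52  96 116 121
  152 189 194 194 194 194]
 [108 105 104  92  64  57  86 103 172 190 188 190 154  87  83 114 117 118
  118 135 168 188 193 193]
 [156 117 105  85  92 101 106 120 174 161 175 164 121 115 116 118 116 117
  118 117 119 135 174 190]
 [170 170 132 100  95 106 108 132 132 118 121 118 117 125 154 159 133 120
  118 119 118 118 126 151]
 [122 149 167 149 115 106 118 122 118 117 117 117 117 151 191 195 187 157
  127 119 118 119 119 120]
 [132 117 125 163 164 151 149 117 116 116 116 116 116 128 169 189 193 192
  174 133 120 119 120 120]]
```

```bash
python3 -m crank '[{"dx":0,"dy":0,"dz":0,"twist":0,"grip":-1},{"dx":0,"dy":0,"dz":0,"twist":0,"grip":-1},{"dx":0,"dy":0,"dz":0,"twist":0,"grip":-1},{"dx":0,"dy":0,"dz":0,"twist":0,"grip":-1},{"dx":0,"dy":0,"dz":0,"twist":0,"grip":-1}]' 12
python3 avg.py
python3 - <<'E'
import numpy as np
from station import arm
p=arm.get_state()['eef_pos'][:2]*1e3;S=np.array([477.2,144.4]);v=p-S;r=np.hypot(*v);a0=np.degrees(np.arctan2(v[1],v[0]));print('r,a',r,a0)
a=a0
for k in range(12):
    print(round(a,1),[tuple(np.round(r*np.array([np.cos(np.radians(b))-np.cos(np.radians(a)),np.sin(np.radians(b))-np.sin(np.radians(a))]),1)) for b in a-np.arange(1,6)*1.2])
    a-=6
E
```

```text
t: 30.9
eef_pos: [0.4831, 0.2581, 0.0732]
ee_rot: [3.141, 0.0, -1.623]
force: [-2.8, 0.8, 0.1]
width: 0.0141
gripper_force: 11.9
AVG t 31.2 P [483.1313 258.0897  73.1228] yaw -92.95688645106253 F [-2.0818  1.0547  1.084 ] Fe,Fh -1.8170564341673694 1.464539430716069 pe,ph 526.2335780722943 152.00119675549416
r,a 113.88504222714171 87.00745943970641
87.0 [(np.float64(2.4), np.float64(-0.1)), (np.float64(4.8), np.float64(-0.3)), (np.float64(7.1), np.float64(-0.6)), (np.float64(9.5), np.float64(-0.9)), (np.float64(11.9), np.float64(-1.2))]
81.0 [(np.float64(2.4), np.float64(-0.4)), (np.float64(4.7), np.float64(-0.8)), (np.float64(7.0), np.float64(-1.3)), (np.float64(9.4), np.float64(-1.9)), (np.float64(11.7), np.float64(-2.5))]
75.0 [(np.float64(2.3), np.float64(-0.6)), (np.float64(4.6), np.float64(-1.3)), (np.float64(6.8), np.float64(-2.1)), (np.float64(9.1), np.float64(-2.9)), (np.float64(11.3), np.float64(-3.7))]
69.0 [(np.float64(2.2), np.float64(-0.9)), (np.float64(4.4), np.float64(-1.8)), (np.float64(6.6), np.float64(-2.8)), (np.float64(8.8), np.float64(-3.8)), (np.float64(10.9), n
[... 849 characters left out ...]
oat64(-3.8)), (np.float64(4.3), np.float64(-5.7)), (np.float64(5.7), np.float64(-7.7)), (np.float64(7.0), np.float64(-9.6))]
33.0 [(np.float64(1.3), np.float64(-2.0)), (np.float64(2.5), np.float64(-4.1)), (np.float64(3.7), np.float64(-6.1)), (np.float64(4.9), np.float64(-8.2)), (np.float64(6.0), np.float64(-10.3))]
27.0 [(np.float64(1.1), np.float64(-2.1)), (np.float64(2.1), np.float64(-4.3)), (np.float64(3.0), np.float64(-6.5)), (np.float64(4.0), np.float64(-8.7)), (np.float64(4.8), np.float64(-10.9))]
21.0 [(np.float64(0.8), np.float64(-2.2)), (np.float64(1.6), np.float64(-4.5)), (np.float64(2.4), np.float64(-6.8)), (np.float64(3.0), np.float64(-9.0)), (np.float64(3.7), np.float64(-11.3))]
```

```bash
python3 -m crank '[{"dx":0.0024,"dy":-0.0001,"dz":0,"twist":-1.2,"grip":-1},{"dx":0.0048,"dy":-0.0003,"dz":0,"twist":-2.4,"grip":-1},{"dx":0.0071,"dy":-0.0006,"dz":0,"twist":-3.6,"grip":-1},{"dx":0.0095,"dy":-0.0009,"dz":0,"twist":-4.8,"grip":-1},{"dx":0.0119,"dy":-0.0012,"dz":0,"twist":-6,"grip":-1}]' | sed -n 2,4p
python3 -m crank '[{"dx":0.0024,"dy":-0.0004,"dz":0,"twist":-1.2,"grip":-1},{"dx":0.0047,"dy":-0.0008,"dz":0,"twist":-2.4,"grip":-1},{"dx":0.007,"dy":-0.0013,"dz":0,"twist":-3.6,"grip":-1},{"dx":0.0094,"dy":-0.0019,"dz":0,"twist":-4.8,"grip":-1},{"dx":0.0117,"dy":-0.0025,"dz":0,"twist":-6,"grip":-1}]' | sed -n 2,4p
python3 -c "
from h import *
q=arm.get_state();print(q['t'],q['eef_pos'],np.degrees(q['ee_rot'][2]),q['force'],q['moment'],q['width'])"
```

```text
eef_pos: [0.4948, 0.257, 0.0728]
ee_rot: [3.141, -0.0, -1.73]
force: [-5.9, 1.7, 2.0]
eef_pos: [0.5065, 0.2545, 0.0728]
ee_rot: [3.141, -0.0, -1.834]
force: [-6.6, 2.7, 1.5]
32.0333 [0.5065 0.2545 0.0728] -105.0966617013875 [-6.5727  2.6536  1.4594] [0.9611 2.0401 0.1408] 0.014027373816700972
```

It turns steadily at about 7 N. I continue.

```bash
python3 -m crank '[{"dx":0.0023,"dy":-0.0006,"dz":0,"twist":-1.2,"grip":-1},{"dx":0.0046,"dy":-0.0013,"dz":0,"twist":-2.4,"grip":-1},{"dx":0.0068,"dy":-0.0021,"dz":0,"twist":-3.6,"grip":-1},{"dx":0.0091,"dy":-0.0029,"dz":0,"twist":-4.8,"grip":-1},{"dx":0.0113,"dy":-0.0037,"dz":0,"twist":-6,"grip":-1}]' | sed -n 2,4p
python3 -m crank '[{"dx":0.0022,"dy":-0.0009,"dz":0,"twist":-1.2,"grip":-1},{"dx":0.0044,"dy":-0.0018,"dz":0,"twist":-2.4,"grip":-1},{"dx":0.0066,"dy":-0.0028,"dz":0,"twist":-3.6,"grip":-1},{"dx":0.0088,"dy":-0.0038,"dz":0,"twist":-4.8,"grip":-1},{"dx":0.0109,"dy":-0.0048,"dz":0,"twist":-6,"grip":-1}]' | sed -n 2,4p
cat > st.py <<'E'
from h import *
q=arm.get_state();p=q['eef_pos'][:2]*1e3-np.array([477.2,144.4]);a=np.arctan2(p[1],p[0]);f=q['force']
print(q['t'],'ang',np.degrees(a),'r',np.hypot(*p),'yaw',np.degrees(q['ee_rot'][2]),'Ft',f[0]*-np.sin(a)+f[1]*np.cos(a),'Fr',f[0]*np.cos(a)+f[1]*np.sin(a),'Fz',f[2],'Mz',q['moment'][2],q['width'])
E
python3 st.py
```

```text
eef_pos: [0.5179, 0.2509, 0.0729]
ee_rot: [3.141, -0.0, -1.939]
force: [-5.8, 2.8, 1.3]
eef_pos: [0.5288, 0.2461, 0.0728]
ee_rot: [3.141, -0.0, -2.044]
force: [-6.1, 3.4, 1.5]
32.8667 ang 63.11554388437903 r 114.06382805243766 yaw -117.08808048851859 Ft 6.9567909187785775 Fr 0.2496690590232089 Fz 1.506536852538422 Mz 0.17281523286605055 0.013958560032677578
```

```bash
cat > ok.py <<'E'
import sys,runpy
m=runpy.run_path('st.py')
f=m['f'];a=m['a'];import numpy as np
sys.exit(abs(f[0]*-np.sin(a)+f[1]*np.cos(a))>9.5)
E
python3 -m crank '[{"dx":0.0021,"dy":-0.0011,"dz":0,"twist":-1.2,"grip":-1},{"dx":0.0042,"dy":-0.0023,"dz":0,"twist":-2.4,"grip":-1},{"dx":0.0063,"dy":-0.0034,"dz":0,"twist":-3.6,"grip":-1},{"dx":0.0083,"dy":-0.0047,"dz":0,"twist":-4.8,"grip":-1},{"dx":0.0103,"dy":-0.006,"dz":0,"twist":-6,"grip":-1}]' >/dev/null; python3 ok.py &&
python3 -m crank '[{"dx":0.001,"dy":-0.0007,"dz":0,"twist":-0.6,"grip":-1},{"dx":0.002,"dy":-0.0013,"dz":0,"twist":-1.2,"grip":-1},{"dx":0.003,"dy":-0.002,"dz":0,"twist":-1.8,"grip":-1},{"dx":0.0039,"dy":-0.0027,"dz":0,"twist":-2.4,"grip":-1},{"dx":0.0049,"dy":-0.0034,"dz":0,"twist":-3,"grip":-1}]' >/dev/null; python3 ok.py &&
python3 -m crank '[{"dx":0.0006,"dy":-0.0005,"dz":0,"twist":-0.4,"grip":-1},{"dx":0.0012,"dy":-0.001,"dz":0,"twist":-0.8,"grip":-1},{"dx":0.0018,"dy":-0.0014,"dz":0,"twist":-1.2,"grip":-1},{"dx":0.0025,"dy":-0.0019,"dz":0,"twist":-1.6,"grip":-1},{"dx":0.0031,"dy":-0.0024,"dz":0,"twist":-2,"grip":-1}]' >/dev/null; python3 ok.py &&
python3 -m crank '[{"dx":0.0006,"dy":-0.0005,"dz":0,"twist":-0.4,"grip":-1},{"dx":0.0012,"dy":-0.001,"dz":0,"twist":-0.8,"grip":-1},{"dx":0.0018,"dy":-0.0015,"dz":0,"twist":-1.2,"grip":-1},{"dx":0.0024,"dy":-0.002,"dz":0,"twist":-1.6,"grip":-1},{"dx":0.003,"dy":-0.0025,"dz":0,"twist":-2,"grip":-1}]' >/dev/null; python3 ok.py
```

```text
33.2833 ang 57.12539092002238 r 114.15698073531978 yaw -123.0848269879384 Ft 5.760427949099281 Fr -0.10806934319276795 Fz 1.347533637359211 Mz 0.16142328912240383 0.014278148520633766
33.2833 ang 57.12539092002238 r 114.15698073531978 yaw -123.0848269879384 Ft 5.760427949099281 Fr -0.10806934319276795 Fz 1.347533637359211 Mz 0.16142328912240383 0.014278148520633766
33.2833 ang 57.12539092002238 r 114.15698073531978 yaw -123.0848269879384 Ft 5.760427949099281 Fr -0.10806934319276795 Fz 1.347533637359211 Mz 0.16142328912240383 0.014278148520633766
33.2833 ang 57.12539092002238 r 114.15698073531978 yaw -123.0848269879384 Ft 5.760427949099281 Fr -0.10806934319276795 Fz 1.347533637359211 Mz 0.16142328912240383 0.014278148520633766False
False
False
False
```

```bash
sed -i 's/sys.exit(\(.*\))$/sys.exit(int(\1))/' ok.py
python3 -m crank '[{"dx":0.001,"dy":-0.0006,"dz":0,"twist":-0.6,"grip":-1},{"dx":0.002,"dy":-0.0013,"dz":0,"twist":-1.2,"grip":-1},{"dx":0.003,"dy":-0.002,"dz":0,"twist":-1.8,"grip":-1},{"dx":0.0039,"dy":-0.0027,"dz":0,"twist":-2.4,"grip":-1},{"dx":0.0049,"dy":-0.0034,"dz":0,"twist":-3,"grip":-1}]' >/dev/null && python3 ok.py &&
python3 -m crank '[{"dx":0.0006,"dy":-0.0005,"dz":0,"twist":-0.4,"grip":-1},{"dx":0.0013,"dy":-0.0009,"dz":0,"twist":-0.8,"grip":-1},{"dx":0.0019,"dy":-0.0014,"dz":0,"twist":-1.2,"grip":-1},{"dx":0.0026,"dy":-0.0019,"dz":0,"twist":-1.6,"grip":-1},{"dx":0.0032,"dy":-0.0024,"dz":0,"twist":-2,"grip":-1}]' >/dev/null && python3 ok.py &&
python3 -m crank '[{"dx":0.0006,"dy":-0.0005,"dz":0,"twist":-0.4,"grip":-1},{"dx":0.0012,"dy":-0.001,"dz":0,"twist":-0.8,"grip":-1},{"dx":0.0019,"dy":-0.0015,"dz":0,"twist":-1.2,"grip":-1},{"dx":0.0025,"dy":-0.002,"dz":0,"twist":-1.6,"grip":-1},{"dx":0.0031,"dy":-0.0025,"dz":0,"twist":-2,"grip":-1}]' >/dev/null && python3 ok.py &&
python3 -m crank '[{"dx":0.0006,"dy":-0.0005,"dz":0,"twist":-0.4,"grip":-1},{"dx":0.0012,"dy":-0.001,"dz":0,"twist":-0.8,"grip":-1},{"dx":0.0018,"dy":-0.0016,"dz":0,"twist":-1.2,"grip":-1},{"dx":0.0024,"dy":-0.0021,"dz":0,"twist":-1.6,"grip":-1},{"dx":0.003,"dy":-0.0026,"dz":0,"twist":-2,"grip":-1}]' >/dev/null && python3 ok.py
```

```text
33.7 ang 54.125716613571626 r 114.16372717542772 yaw -126.05580629149988 Ft 5.8314507505411175 Fr -0.477220326056754 Fz 1.518304437483419 Mz 0.193427204600737 0.013926721199005104
34.1167 ang 52.12576038689796 r 114.17732555458086 yaw -128.04550906602978 Ft 5.91942858050356 Fr 0.2423720589198135 Fz 2.2133099639067453 Mz 0.1517517549817647 0.013999510795929718
34.5333 ang 50.130469353816366 r 114.25466588782027 yaw -130.04381154958617 Ft 5.950956251775212 Fr 0.3445814464701682 Fz 0.8108225787365844 Mz 0.11567002532467995 0.014418136187022928
34.95 ang 48.13861967548989 r 114.26624596172906 yaw -132.0403450258039 Ft 6.7922289629966315 Fr -0.8779660304067551 Fz 0.7639746373009342 Mz 0.12320575480418397 0.013830999083149813
```

```bash
python3 -m crank '[{"dx":0.0004,"dy":-0.0004,"dz":0,"twist":-0.3,"grip":-1},{"dx":0.0009,"dy":-0.0008,"dz":0,"twist":-0.6,"grip":-1},{"dx":0.0013,"dy":-0.0012,"dz":0,"twist":-0.9,"grip":-1},{"dx":0.0018,"dy":-0.0016,"dz":0,"twist":-1.2,"grip":-1},{"dx":0.0022,"dy":-0.002,"dz":0,"twist":-1.5,"grip":-1}]' >/dev/null && python3 ok.py &&
python3 -m crank '[{"dx":0.0004,"dy":-0.0004,"dz":0,"twist":-0.3,"grip":-1},{"dx":0.0009,"dy":-0.0008,"dz":0,"twist":-0.6,"grip":-1},{"dx":0.0013,"dy":-0.0012,"dz":0,"twist":-0.9,"grip":-1},{"dx":0.0017,"dy":-0.0017,"dz":0,"twist":-1.2,"grip":-1},{"dx":0.0022,"dy":-0.0021,"dz":0,"twist":-1.5,"grip":-1}]' >/dev/null && python3 ok.py &&
python3 -m crank '[{"dx":0.0004,"dy":-0.0004,"dz":0,"twist":-0.3,"grip":-1},{"dx":0.0008,"dy":-0.0008,"dz":0,"twist":-0.6,"grip":-1},{"dx":0.0013,"dy":-0.0013,"dz":0,"twist":-0.9,"grip":-1},{"dx":0.0017,"dy":-0.0017,"dz":0,"twist":-1.2,"grip":-1},{"dx":0.0021,"dy":-0.0021,"dz":0,"twist":-1.5,"grip":-1}]' >/dev/null && python3 ok.py &&
python3 -m crank '[{"dx":0.0004,"dy":-0.0004,"dz":0,"twist":-0.3,"grip":-1},{"dx":0.0008,"dy":-0.0009,"dz":0,"twist":-0.6,"grip":-1},{"dx":0.0012,"dy":-0.0013,"dz":0,"twist":-0.9,"grip":-1},{"dx":0.0016,"dy":-0.0017,"dz":0,"twist":-1.2,"grip":-1},{"dx":0.002,"dy":-0.0022,"dz":0,"twist":-1.5,"grip":-1}]' >/dev/null && python3 ok.py &&
python3 -m crank '[{"dx":0.0004,"dy":-0.0004,"dz":0,"twist":-0.3,"grip":-1},{"dx":0.0008,"dy":-0.0009,"dz":0,"twist":-0.6,"grip":-1},{"dx":0.0012,"dy":-0.0013,"dz":0,"twist":-0.9,"grip":-1},{"dx":0.0016,"dy":-0.0018,"dz":0,"twist":-1.2,"grip":-1},{"dx":0.002,"dy":-0.0022,"dz":0,"twist":-1.5,"grip":-1}]' >/dev/null && python3 ok.py
```

```text
35.3667 ang 46.651489724549265 r 114.29150651597196 yaw -133.53518148996972 Ft 6.476456059991643 Fr -0.6068788383371677 Fz 1.572032100412743 Mz 0.13042562292150076 0.014183233217859184
35.7833 ang 45.13078709454717 r 114.30257763568252 yaw -135.03669292852973 Ft 5.304391620570263 Fr -0.6936492010646935 Fz 1.4223841941470652 Mz 0.20265055659933778 0.01405192813793608
36.2 ang 43.647578991814555 r 114.35802167660832 yaw -136.5346288797784 Ft 5.837792654253226 Fr -1.3735802984525498 Fz 1.171931085668011 Mz 0.13988208515575795 0.01394747540700218
36.6167 ang 42.15932417828572 r 114.34271377368704 yaw -138.03520296343885 Ft 4.9801461035129 Fr 0.35216427194921085 Fz 2.8568838089804913 Mz 0.17359031270254163 0.01405747531654849
37.0333 ang 40.66377478739758 r 114.38163695915156 yaw -139.5364958303954 Ft 5.211283697783108 Fr -0.43722675292781865 Fz 0.08900180545268266 Mz 0.1417939838228971 0.014227668119674169
```

```bash
python3 -m crank '[{"dx":0.0004,"dy":-0.0005,"dz":0,"twist":-0.3,"grip":-1},{"dx":0.0008,"dy":-0.0009,"dz":0,"twist":-0.6,"grip":-1},{"dx":0.0012,"dy":-0.0014,"dz":0,"twist":-0.9,"grip":-1},{"dx":0.0015,"dy":-0.0018,"dz":0,"twist":-1.2,"grip":-1},{"dx":0.0019,"dy":-0.0023,"dz":0,"twist":-1.5,"grip":-1}]' >/dev/null && python3 ok.py &&
python3 -m crank '[{"dx":0.0004,"dy":-0.0005,"dz":0,"twist":-0.3,"grip":-1},{"dx":0.0007,"dy":-0.0009,"dz":0,"twist":-0.6,"grip":-1},{"dx":0.0011,"dy":-0.0014,"dz":0,"twist":-0.9,"grip":-1},{"dx":0.0015,"dy":-0.0019,"dz":0,"twist":-1.2,"grip":-1},{"dx":0.0018,"dy":-0.0024,"dz":0,"twist":-1.5,"grip":-1}]' >/dev/null && python3 ok.py &&
python3 -m crank '[{"dx":0.0004,"dy":-0.0005,"dz":0,"twist":-0.3,"grip":-1},{"dx":0.0007,"dy":-0.001,"dz":0,"twist":-0.6,"grip":-1},{"dx":0.0011,"dy":-0.0014,"dz":0,"twist":-0.9,"grip":-1},{"dx":0.0014,"dy":-0.0019,"dz":0,"twist":-1.2,"grip":-1},{"dx":0.0018,"dy":-0.0024,"dz":0,"twist":-1.5,"grip":-1}]' >/dev/null && python3 ok.py &&
python3 -m crank '[{"dx":0.0003,"dy":-0.0005,"dz":0,"twist":-0.3,"grip":-1},{"dx":0.0007,"dy":-0.001,"dz":0,"twist":-0.6,"grip":-1},{"dx":0.001,"dy":-0.0015,"dz":0,"twist":-0.9,"grip":-1},{"dx":0.0014,"dy":-0.002,"dz":0,"twist":-1.2,"grip":-1},{"dx":0.0017,"dy":-0.0024,"dz":0,"twist":-1.5,"grip":-1}]' >/dev/null && python3 ok.py &&
python3 -m crank '[{"dx":0.0003,"dy":-0.0005,"dz":0,"twist":-0.3,"grip":-1},{"dx":0.0007,"dy":-0.001,"dz":0,"twist":-0.6,"grip":-1},{"dx":0.001,"dy":-0.0015,"dz":0,"twist":-0.9,"grip":-1},{"dx":0.0013,"dy":-0.002,"dz":0,"twist":-1.2,"grip":-1},{"dx":0.0016,"dy":-0.0025,"dz":0,"twist":-1.5,"grip":-1}]' >/dev/null && python3 ok.py &&
python3 -m crank '[{"dx":0.0003,"dy":-0.0005,"dz":0,"twist":-0.3,"grip":-1},{"dx":0.0006,"dy":-0.001,"dz":0,"twist":-0.6,"grip":-1},{"dx":0.0009,"dy":-0.0015,"dz":0,"twist":-0.9,"grip":-1},{"dx":0.0013,"dy":-0.002,"dz":0,"twist":-1.2,"grip":-1},{"dx":0.0016,"dy":-0.0025,"dz":0,"twist":-1.5,"grip":-1}]' >/dev/null && python3 ok.py
```

```text
37.45 ang 39.177951387683216 r 114.42308234544136 yaw -141.03133076704563 Ft 4.947224529120219 Fr -0.8481225311453802 Fz 0.9230380394541217 Mz 0.14020804841183773 0.014137450039783167
37.8667 ang 37.83354028162988 r 114.43679413008284 yaw -142.53466060725978 Ft 7.929564964872956 Fr -2.102914050281201 Fz 2.0027656024828007 Mz 0.20373864871341452 0.014420877973869513
38.2833 ang 36.53145509506642 r 114.5110656554375 yaw -144.02625565938854 Ft 10.2543013667112 Fr -0.5614872647350166 Fz 1.365337796497503 Mz 0.21302962074688978 0.01438466366173393
```

The force is rising: 5, then 8, then 10 N. One more small step will confirm it is solid.

```bash
python3 -m crank '[{"dx":0.0003,"dy":-0.0005,"dz":0,"twist":-0.3,"grip":-1},{"dx":0.0007,"dy":-0.001,"dz":0,"twist":-0.6,"grip":-1},{"dx":0.001,"dy":-0.0015,"dz":0,"twist":-0.9,"grip":-1},{"dx":0.001,"dy":-0.0015,"dz":0,"twist":-0.9,"grip":-1},{"dx":0.001,"dy":-0.0015,"dz":0,"twist":-0.9,"grip":-1}]' >/dev/null; python3 st.py
python3 -m crank '[{"dx":0.0003,"dy":-0.0005,"dz":0,"twist":-0.3,"grip":-1},{"dx":0.0003,"dy":-0.0005,"dz":0,"twist":-0.3,"grip":-1},{"dx":0.0003,"dy":-0.0005,"dz":0,"twist":-0.3,"grip":-1},{"dx":0.0003,"dy":-0.0005,"dz":0,"twist":-0.3,"grip":-1},{"dx":0.0003,"dy":-0.0005,"dz":0,"twist":-0.3,"grip":-1}]' >/dev/null; python3 st.py
```

```text
38.7 ang 35.79138866793991 r 114.48534547088488 yaw -144.91066011349182 Ft 12.071858057663157 Fr -1.1135819946164514 Fz 1.4505126306200167 Mz 0.20216051452984385 0.014439959896473292
39.1167 ang 35.56412997468202 r 114.4938919950997 yaw -145.20218772658487 Ft 11.901399172643886 Fr -1.375205594757758 Fz 1.8258329844631616 Mz 0.2791619065211624 0.014534714807734163
```

It is solid: 12 N held without moving. I ease off, open, and rise clear.

```bash
python3 -m crank '[{"dx":-0.0007,"dy":0.001,"dz":0,"twist":0.5,"grip":-1},{"dx":-0.0015,"dy":0.002,"dz":0,"twist":1,"grip":-1},{"dx":-0.002,"dy":0.0028,"dz":0,"twist":1.3,"grip":-1},{"dx":-0.002,"dy":0.0028,"dz":0,"twist":1.3,"grip":-1},{"dx":-0.002,"dy":0.0028,"dz":0,"twist":1.3,"grip":-1}]' >/dev/null; python3 st.py
python3 -m crank '[{"dx":0,"dy":0,"dz":0,"twist":0,"grip":0},{"dx":0,"dy":0,"dz":0,"twist":0,"grip":0},{"dx":0,"dy":0,"dz":0,"twist":0,"grip":0},{"dx":0,"dy":0,"dz":0,"twist":0,"grip":0},{"dx":0,"dy":0,"dz":0,"twist":0,"grip":0}]'
python3 -m crank '[{"dx":0,"dy":0,"dz":0.01,"twist":0,"grip":0},{"dx":0,"dy":0,"dz":0.03,"twist":0,"grip":0},{"dx":0,"dy":0,"dz":0.06,"twist":0,"grip":0},{"dx":0,"dy":0,"dz":0.09,"twist":0,"grip":0},{"dx":0,"dy":0,"dz":0.12,"twist":0,"grip":0}]'
python3 -m crank '[{"dx":0.03,"dy":0.02,"dz":0.03,"twist":0,"grip":0},{"dx":0.06,"dy":0.04,"dz":0.06,"twist":0,"grip":0},{"dx":0.06,"dy":0.04,"dz":0.06,"twist":0,"grip":0},{"dx":0.06,"dy":0.04,"dz":0.06,"twist":0,"grip":0},{"dx":0.06,"dy":0.04,"dz":0.06,"twist":0,"grip":0}]'
python3 - <<'E'
from h import *
f=arm.grab_frame("scene")[:,:,::-1].astype(float);g=cv2.GaussianBlur(f,(0,0),.7).mean(2)
z=[.4772,.1444]
for a in (50,46,42,38,34,30):
    A,d=np.radians(a),np.radians(8);v=[]
    for r in(20,50,80,110,135):
        u=proj("scene",[z[0]+r*.001*np.cos(d)*np.cos(A),z[1]+r*.001*np.cos(d)*np.sin(A),.1105-r*.001*np.sin(d)]);v.append(int(g[int(round(u[1])),int(round(u[0]))]))
    print(a,v)
E
```

```text
39.5333 ang 37.048345245320206 r 114.45230024085755 yaw -143.89735132891968 Ft 8.716378317219089 Fr -1.78261196064256 Fz 1.0336526848315946 Mz 0.2130573136094294 0.014329700620569735
t: 39.95
eef_pos: [0.5687, 0.212, 0.0728]
ee_rot: [-3.142, -0.001, -2.512]
force: [-2.3, 0.3, 0.1]
width: 0.0407
gripper_force: 0.9
t: 40.37
eef_pos: [0.5696, 0.2119, 0.1956]
ee_rot: [-3.141, 0.001, -2.511]
force: [0.3, 0.4, 0.7]
width: 0.0439
gripper_force: 0.0
t: 40.78
eef_pos: [0.6293, 0.2521, 0.2535]
ee_rot: [-3.141, 0.001, -2.512]
force: [-1.3, -0.4, -0.7]
width: 0.0438
gripper_force: 0.0
50 [93, 86, 73, 107, 156]
46 [83, 83, 81, 78, 76]
42 [83, 79, 72, 59, 58]
38 [77, 65, 77, 66, 88]
34 [77, 60, 96, 76, 125]
30 [72, 63, 97, 81, 145]
```

```bash
python3 - <<'E'
from h import *
for n in("scene","top"):
    f=arm.grab_frame(n)[:,:,::-1].astype(float);g=cv2.GaussianBlur(f,(0,0),.7).mean(2)
    e=proj(n,[.4772,.1444,.1105]);t=proj(n,[.4772+.141*.766,.1444+.141*.643,.092]);print(n,e,t)
    x0,y0=(np.minimum(e,t)-14).astype(int);x1,y1=(np.maximum(e,t)+14).astype(int)
    np.set_printoptions(linewidth=250,threshold=10**6);print(x0,y0);print(g[y0:y1:2,x0:x1:2].astype(int))
E
```

```text
scene [391.1115 246.4127] [393.6266 293.6677]
377 232
[[ 56  55  52  53  52  51  51  51  51  52  53  56  59  56  55]
 [ 78  78  76  74  73  77  75  70  72  72  66  64  59  56  53]
 [ 64  65  67  69  85 120 116 103 117 142 150 146 138 133 123]
 [ 54  50  49  49  74 127 120 113 125 157 190 194 193 192 191]
 [ 54  49  49  48  62  94  92  95 105 135 165 172 177 181 185]
 [ 52  51  50  51  60  75  73  74  78  86  88  95 101 103 107]
 [ 50  50  49  49  57  86 100 124 135 132 123 116 109 105 100]
 [ 53  51  50  49  61 106 125 165 187 190 189 186 183 184 181]
 [ 88  80  77  68  67 105  97 115 158 192 198 198 198 198 195]
 [124 115 113 101  79  98  77  82 111 178 195 197 197 197 192]
 [127 120 119 104  91 121  76  79  97 163 195 197 196 197 191]
 [123 120 118  97  91 125  72  77  90 149 193 196 196 196 189]
 [125 120 117  94  77  85  64  74  86 134 188 196 197 195 181]
 [126 120 117  91  69  72  61  70  83 111 168 188 193 195 172]
 [127 120 116  86  66  77  63  68  80  90 126 149 169 190 171]
 [130 120 119  92  61  64  59  64  78  86 110 128 132 172 165]
 [131 120 129 134  85  57  54  60  76 
[... 6421 characters left out ...]
36 137 136 135 135 135 134 134 135 134 134 134 135 135 136 135 136 130  97  65  62  78  87  83  61  47  45  44  49  58  65  90]
 [136 136 135 135 136 136 135 136 137 137 135 135 134 135 134 133 134 135 135 136 134 109  69  62  72  87  90  72  55  50  48  54  58  72  97]
 [136 135 134 135 136 136 134 135 138 137 136 135 136 136 136 134 135 136 136 135 135 119  78  61  68  85  93  85  66  58  57  59  65  87  97]
 [136 135 135 136 136 136 135 136 135 135 136 135 136 136 135 136 136 137 138 136 135 125  89  63  64  81  90  91  84  74  74  77  90  97  92]
 [137 138 137 137 136 136 136 136 136 136 137 137 136 135 135 138 138 137 137 136 135 130 100  66  63  77  87  89  90  91  95  95  96  92  90]]
```

```bash
python3 - <<'E'
from h import *
g=cv2.GaussianBlur(arm.grab_frame("top").astype(float),(0,0),.7).mean(2)
c=[]
for y in range(246,272,2):
    x=np.arange(200,246);w=np.clip(75-g[y,200:246],0,None);c.append([(w*x).sum()/w.sum(),y])
c=np.array(c);k=np.polyfit(c[:,1],c[:,0],1);print(k)
# points on arm: choose z by droop from r
for y in(248,270):
    u=(np.polyval(k,y),y);z=.1
    for _ in range(5):
        p=ray("top",u,z);r=np.hypot(p[0]-.4772,p[1]-.1444);z=.1105-np.tan(np.radians(8))*r
    print(u,p,r,'about screw',np.degrees(np.arctan2(p[1]-.1444,p[0]-.4772)))
    if y==248:a=p
print('slope angle',np.degrees(np.arctan2(*(a-p)[1::-1])))
E
```

```text
[  1.0683 -51.6121]
(np.float64(213.3306908703794), 248) [0.5566 0.2298 0.0941] 0.11660864244032744 about screw 47.067773298805264
(np.float64(236.8336775711476), 270) [0.5103 0.1792 0.1037] 0.048043246376953064 about screw 46.3901970953245
slope angle 47.54250054977083
```

The key stands home with its long arm at about 47°, so it swung back roughly 10° on release. That is nearly all of the play. To be sure the screw is up solid, I straddle the arm again, push with one open finger only, and back away.

```bash
python3 -m crank '[{"dx":-0.025,"dy":-0.01,"dz":-0.02,"twist":5,"grip":0},{"dx":-0.05,"dy":-0.02,"dz":-0.04,"twist":5,"grip":0},{"dx":-0.073,"dy":-0.0285,"dz":-0.06,"twist":5,"grip":0},{"dx":-0.073,"dy":-0.0285,"dz":-0.095,"twist":5,"grip":0},{"dx":-0.073,"dy":-0.0285,"dz":-0.12,"twist":5,"grip":0}]' >/dev/null; python3 st.py
python3 -m crank '[{"dx":0,"dy":0,"dz":-0.02,"twist":0,"grip":0},{"dx":0,"dy":0,"dz":-0.04,"twist":0,"grip":0},{"dx":0,"dy":0,"dz":-0.06,"twist":0,"grip":0},{"dx":0.002,"dy":-0.0023,"dz":-0.06,"twist":0,"grip":0},{"dx":0.004,"dy":-0.0045,"dz":-0.06,"twist":0,"grip":0}]' >/dev/null; python3 st.py
python3 -m crank '[{"dx":0.0016,"dy":-0.0018,"dz":0,"twist":0,"grip":0},{"dx":0.0032,"dy":-0.0036,"dz":0,"twist":0,"grip":0},{"dx":0.0048,"dy":-0.0055,"dz":0,"twist":0,"grip":0},{"dx":0.0064,"dy":-0.0073,"dz":0,"twist":0,"grip":0},{"dx":0.008,"dy":-0.0091,"dz":0,"twist":0,"grip":0}]' >/dev/null; python3 st.py
```

```text
41.4 ang 45.6027409705569 r 109.42374843745485 yaw -138.8477852479484 Ft -0.035271845918550065 Fr 0.4010790470128357 Fz -0.32442171598865993 Mz 0.0047410651938045905 0.044105416220685194
41.8167 ang 42.08397030826773 r 110.33651363440528 yaw -138.82508454870637 Ft -0.24827691733170054 Fr 0.7134118486628449 Fz 1.0428647529117319 Mz -0.052032406274764936 0.04410377548612081
42.2333 ang 35.886265624224 r 112.59709462758786 yaw -138.85447424868335 Ft 1.950513683482985 Fr 1.4264563954031715 Fz 0.16233623352217735 Mz -0.06895915326519882 0.043678520929824105
```

```bash
python3 -m crank '[{"dx":0.0005,"dy":-0.0006,"dz":0,"twist":-0.4,"grip":0},{"dx":0.001,"dy":-0.0012,"dz":0,"twist":-0.8,"grip":0},{"dx":0.0015,"dy":-0.0018,"dz":0,"twist":-1.2,"grip":0},{"dx":0.002,"dy":-0.0024,"dz":0,"twist":-1.6,"grip":0},{"dx":0.0026,"dy":-0.0031,"dz":0,"twist":-2,"grip":0}]' >/dev/null && python3 ok.py &&
python3 -m crank '[{"dx":0.0005,"dy":-0.0006,"dz":0,"twist":-0.4,"grip":0},{"dx":0.001,"dy":-0.0012,"dz":0,"twist":-0.8,"grip":0},{"dx":0.0015,"dy":-0.0019,"dz":0,"twist":-1.2,"grip":0},{"dx":0.002,"dy":-0.0025,"dz":0,"twist":-1.6,"grip":0},{"dx":0.0025,"dy":-0.0031,"dz":0,"twist":-2,"grip":0}]' >/dev/null && python3 ok.py &&
python3 -m crank '[{"dx":0.0005,"dy":-0.0006,"dz":0,"twist":-0.4,"grip":0},{"dx":0.001,"dy":-0.0013,"dz":0,"twist":-0.8,"grip":0},{"dx":0.0015,"dy":-0.0019,"dz":0,"twist":-1.2,"grip":0},{"dx":0.002,"dy":-0.0025,"dz":0,"twist":-1.6,"grip":0},{"dx":0.0025,"dy":-0.0031,"dz":0,"twist":-2,"grip":0}]' >/dev/null && python3 ok.py
```

```text
42.65 ang 34.03823256427303 r 112.64232680332408 yaw -140.87894028039187 Ft 4.155726455888834 Fr 1.5508980305518223 Fz 2.0216372138064953 Mz -0.006560272884678006 0.044305019521979155
43.0667 ang 32.070076641141085 r 112.72423372062899 yaw -142.88937152455117 Ft 6.836052675463208 Fr 0.5759065363141258 Fz 2.6785339148078027 Mz -0.026285435029120903 0.04376295224777063
43.4833 ang 30.312240160844702 r 112.78077269895641 yaw -144.89099418415333 Ft 8.84309004511173 Fr -1.2568135189520055 Fz 2.7571307343532707 Mz 0.06915492338597169 0.04405763063201032
```

```bash
sed -i 's/9.5/12/' ok.py
python3 -m crank '[{"dx":0.0004,"dy":-0.0006,"dz":0,"twist":-0.4,"grip":0},{"dx":0.0008,"dy":-0.0013,"dz":0,"twist":-0.8,"grip":0},{"dx":0.0012,"dy":-0.0019,"dz":0,"twist":-1.2,"grip":0},{"dx":0.0017,"dy":-0.0025,"dz":0,"twist":-1.6,"grip":0},{"dx":0.0021,"dy":-0.0032,"dz":0,"twist":-2,"grip":0}]' >/dev/null && python3 ok.py &&
python3 -m crank '[{"dx":0.0003,"dy":-0.0005,"dz":0,"twist":-0.3,"grip":0},{"dx":0.0006,"dy":-0.001,"dz":0,"twist":-0.6,"grip":0},{"dx":0.0009,"dy":-0.0014,"dz":0,"twist":-0.9,"grip":0},{"dx":0.0012,"dy":-0.0019,"dz":0,"twist":-1.2,"grip":0},{"dx":0.0015,"dy":-0.0023,"dz":0,"twist":-1.5,"grip":0}]' >/dev/null && python3 ok.py
```

```text
43.9 ang 28.636288633171855 r 112.76708279769785 yaw -146.88901054330228 Ft 11.914467961619167 Fr -3.005514900779339 Fz 2.9835868834031762 Mz 0.12111347336949227 0.043345945758041654
44.3167 ang 27.468156574620593 r 112.7341880646461 yaw -148.38109665879253 Ft 13.740129265772671 Fr -3.923990253938416 Fz 3.021183789820161 Mz 0.1360132176719388 0.04428570568482238
```

It is solid at 13.7 N with the arm at about 35°. I back away slowly and rise.

```bash
python3 -m crank '[{"dx":-0.0008,"dy":0.0011,"dz":0,"twist":0.5,"grip":0},{"dx":-0.0016,"dy":0.0022,"dz":0,"twist":1,"grip":0},{"dx":-0.0024,"dy":0.0034,"dz":0,"twist":1.5,"grip":0},{"dx":-0.0032,"dy":0.0046,"dz":0,"twist":2,"grip":0},{"dx":-0.004,"dy":0.0058,"dz":0,"twist":2.5,"grip":0}]' >/dev/null; python3 st.py
python3 -m crank '[{"dx":-0.0015,"dy":0.0022,"dz":0,"twist":0,"grip":0},{"dx":-0.003,"dy":0.0044,"dz":0,"twist":0,"grip":0},{"dx":-0.0045,"dy":0.0066,"dz":0,"twist":0,"grip":0},{"dx":-0.006,"dy":0.0088,"dz":0,"twist":0,"grip":0},{"dx":-0.0075,"dy":0.0108,"dz":0,"twist":0,"grip":0}]' >/dev/null; python3 st.py
python3 -m crank '[{"dx":0,"dy":0,"dz":0,"twist":0,"grip":0},{"dx":0,"dy":0,"dz":0.02,"twist":0,"grip":0},{"dx":0,"dy":0,"dz":0.05,"twist":0,"grip":0},{"dx":0,"dy":0,"dz":0.08,"twist":0,"grip":0},{"dx":0,"dy":0,"dz":0.12,"twist":0,"grip":0}]' >/dev/null; python3 st.py
python3 -m crank '[{"dx":0.03,"dy":0.02,"dz":0.03,"twist":0,"grip":0},{"dx":0.07,"dy":0.04,"dz":0.06,"twist":0,"grip":0},{"dx":0.07,"dy":0.04,"dz":0.06,"twist":0,"grip":0},{"dx":0.07,"dy":0.04,"dz":0.06,"twist":0,"grip":0},{"dx":0.07,"dy":0.04,"dz":0.06,"twist":0,"grip":0}]' >/dev/null; python3 st.py
python3 - <<'E'
from h import *
g=cv2.GaussianBlur(arm.grab_frame("top").astype(float),(0,0),.7).mean(2)
u0=proj("top",[.4772,.1444,.1105])
for a in range(30,54,3):
    A=np.radians(a);v=[]
    for r in(50,70,90,110,130):
        u=proj("top",[.4772+r*.001*np.cos(A),.1444+r*.001*np.sin(A),.1105-r*.00014]);v.append(int(g[int(round(u[1])),int(round(u[0]))]))
    print(a,v)
E
```

```text
44.7333 ang 30.62827057880142 r 112.33893473905805 yaw -145.83423050121593 Ft 8.799365966252429 Fr -1.4009228867628316 Fz 2.3693517728150475 Mz 0.03784757517773104 0.043952358957388755
45.15 ang 36.734341660582544 r 112.23192135448852 yaw -145.86575980042917 Ft 2.015433810688883 Fr -1.3500440188108302 Fz -0.2393229906298383 Mz 0.07640002197029584 0.04387445160792262
45.5667 ang 36.588691917162805 r 111.81724549095496 yaw -145.88588514165318 Ft 0.6814466297537931 Fr 1.4349458620684645 Fz -0.5849421727840842 Mz -0.02100587807786153 0.04399226220739282
45.9833 ang 33.7127026013528 r 193.73266176010893 yaw -145.89679869451078 Ft -0.16428822407645827 Fr -0.3055048010847746 Fz -0.8988523620683037 Mz -0.044791869899417365 0.043760154817720574
30 [136, 136, 136, 139, 136]
33 [129, 136, 136, 137, 136]
36 [121, 132, 136, 136, 136]
39 [87, 113, 134, 138, 135]
42 [60, 65, 83, 111, 125]
45 [57, 57, 57, 57, 65]
48 [57, 58, 55, 53, 58]
51 [61, 71, 74, 80, 105]
```

Pushed again to solid, the key comes back to the same 46–47°. So that swing is play and the screw did not back off. The key is free and at rest, so I hand in.

```bash
python3 -c "
from station import arm
print(arm.get_state()['qd'].round(3)); print(arm.job_done())"
```

```text
[ 0.004 -0.01  -0.028 -0.004  0.001 -0.   ]
the job is handed in; nothing more can be done
None
```

The job is handed in, with no verdict returned: the key stands home in the screw, which came up solid at about 12–14 N, and it is let go with the arm clear and no contact with a bystander noticed (their positions were not re-measured).

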